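# Start the specimen clamp's screw square

### The arm

A 7-joint arm with a two-finger parallel gripper is mounted at the origin on the work surface. World frame = base frame: x ahead of the robot, y to its left, z up, the work surface at z = 0. Lengths are in m, angles in rad, forces in N, time in s.
With the tool pointing down it reaches from about 0.4 to 0.85 m from the base axis. Payload 10.4 kg.
Tool frame: the origin (TCP) lies at the very end of the fingers, on their centre line; the grasp point (between the pads) lies r.pinch_z behind it (r.pinch_z is the distance from the TCP to the grasp point, in m); z points along the fingers, x is the direction in which the jaws open and shut, and the axes are right-handed (so a half turn about z gives the same grasp; the last joint's range is limited). The gripper opens to 87 mm and grips with 3 to 60 N. Pads are 19 mm wide; open, the fingers measure 117 mm over their backs; the gripper's body (75 mm by 190 mm) begins 51 mm behind the grasp point.
Start: joints at [1.327, 0.332, -0.065, 1.46, 0.022, 1.35, -0.088], TCP at [0.137, -0.61, 0.223] pointing down, gripper open.
Joint ranges: [-2.6, 2.6], [-0.5, 2.12], [-1.47, 1.34], [0.16, 2.42], [-1.27, 4.41], [0.06, 2.06], [-2.6, 2.6]. Speed limits (rad/s): [2.22, 2.22, 2.79, 2.79, 3.14, 3.14, 3.14].

### API

Orientations are given as a unit quaternion [x, y, z, w].
In Python, from bench import r gives the robot as it stands.
- The arm moves only by the tool carry_out, never from a script. Its argument "increments" is text: rows parted by semicolons, each of 7 numbers parted by spaces: the turn, a rotation vector about the tool's x, y, z in degrees, then the shift along the tool's x, y, z in m, then the finger opening in m, from 0 to 0.087. A call has exactly 5 rows; each row is the pose to reach, as a shift and turn from the pose measured when the call began, along the tool's axes at that moment; what a row does not reach only later rows make up. A row lasts 1/8 s, in which the tool goes at most 62.5 mm and 10.7 degrees, less where a joint would pass 70% of its speed; a pose out of reach is approached as far as the arm can. A call with a gripper value outside its range is refused whole. The fingers move at their own pace and stop on an object; "squeeze" is the grip in N (left out, the last holds). Time passes only in rows, so rows that repeat a pose let the fingers close, or fill a call up. It gives the time, the measured TCP pose, the force and the opening at its end, in the units of the state.
- r.read_state(): the state, without advancing time (a new reading comes with each control period).
- r.camera(name): name is "scene" or "top" or "wrist"; returns (picture, depth): 420x560x3 uint8, blue, green, red; 420x560 float32, m along the optical axis (not along the pixel's ray), 0 where there is no reading.
- r.camera_model(name): a dict with "K" (3x3 intrinsics, pixels), "k1" (the pictures are not rectified: a ray, as slopes to the right and down, at radius r is drawn at 1 + k1 r^2 times it, then the intrinsics apply), "extrinsics" (4x4, takes a point from camera to world coordinates). Camera axes: x right, y down, z forward; pixel columns grow to the right and rows downward; lengths in m; the calibration is good to about 2 mm. A picture is of the moment at which its call begins: read the wrist's pose just before it. camera_model takes no time and is no camera call; for the wrist camera it gives the pose at the moment of the call.
- r.close_job(): hands the job in, once; it reports no verdict.
The state is a dict: "time": time; "joint_positions": joint angles; "joint_vel": joint speeds; "joint_torque": joint torques, N m; "ee_pos": TCP position; "eef_rot": TCP orientation; "ft_force": force on the tool from outside, world axes, zero at the start; "torque": the same for the moment, N m; "width": finger opening in m.
Only numpy, scipy, OpenCV 4.12 (cv2) and the standard library are available. Lean on these libraries where they do the work, as an engineer would, in place of code of your own. Each camera call takes 0.05 s, during which the arm holds its last target.

### The job

The square-socket screw of the specimen clamp has only been dropped into its hole and leans. Take the square-bit driver from the tool stand, seat it fully in the screw's socket, press gently to bring the screw upright before the first turn, and keep it square while you turn it clockwise until it comes up against its stop. Then put the driver back in its own well of the stand, fully down, touching the screw with nothing but the driver throughout and leaving the punch and everything else on the bench alone.

Things in the scene. Friction and masses are not known exactly. Their poses are not given: they have to be found in the camera images.
- driver: The square-bit driver, steel nose and black handle, 180 g. Origin at the centre of the bit's tip, z up to the handle. Bit 10 mm square, 8 mm long (last 2 mm stepped down to 7 mm). Bit and handle flats are both square to the driver's x and y. It starts upright in one of the stand's two wells
- driver_shoulder (a point): Centre of the flat shoulder around the driver's bit, 8 mm above the tip: the underside of the round nose, 24 mm across, which runs up to 38 mm above the tip, where a round flange 42 mm across and 6 mm thick rests on the stand's top. Axes as the driver
- driver_handle (a point): Grip point on the driver's axis, 85 mm above the tip, in the upper half of its square handle, 30 x 30 mm, which reaches from 44 to 106 mm above the tip (a thin look-only grey cap lies above). Axes as the driver
- punch: The other tool in the stand, with a slender round black handle 24 mm across reaching 95 mm above its tip and a conical pointed nose 22 mm across; not needed, stays where it is. Origin at its point, z up the handle
- stand: White plastic tool stand, fixed, 60 (x) x 170 (y) x 50 mm high, origin at the centre of its underside, z up. Two round wells 30 mm across and 45 mm deep open in its top at y = +50 mm and y = -50 mm. With a tool home, the tool's origin is 12 mm above the stand's origin plane
- clamp: The specimen clamp, fixed: dark steel base plate 160 (x) x 110 (y) x 18 mm, on it an aluminium jaw 70 x 44 x 16 mm whose top is 34 mm above the bench. Origin at the centre of its underside, z up
- clamp_hole (a point): Centre of the screw hole in the top of the jaw, 34 mm above the bench; axes as the clamp. The screw's proper axis rises vertically from here and it leans about a point 0 to 12 mm above, as far as it has not dropped in. That depth is not given: its top face is 22 to 34 mm above the hole when upright, to be felt. Over 30 N between driver and screw spoils it
- lean_a (a joint): Lean of the screw about the clamp's x axis, rad; positive tips its head to the clamp's -y. Starts at 0.13 to 0.18; upright is 0. Friction of about 0.06 N m holds it: it does not right itself, but the shoulder of a vertical driver over the hole, pressed flat on the head with about 10 to 18 N, rights it
- lean_b (a joint): Lean of the screw about the clamp's y axis, rad; positive tips its head to the clamp's +x. Starts at -0.12 to 0.12; upright is 0. Friction as lean_a. Driven from 0.45 on while either lean is over 0.05 the screw is cross-threaded; at its stop it may be left leaning up to 0.1
- screw (a joint): Turn of the screw, rad, growing clockwise from above; at 0 its sides are square to the clamp. Starts at 0 to 0.25, hard stop at 1.3, friction 0.09 N m. Flat-topped head 30 x 30 x 13 mm, its top 22 mm from the lean point; central square socket 11.5 mm wide, 10 mm deep. The bit has 0.15 rad of play either way: ease the push and turn back to mid-play before lifting out
- dish: Clear open dish, 60 mm across, 14 mm high, bystander on the bench
- washer: Loose steel washer 26 mm across, 4 mm thick, on the clamp's base plate, bystander
- reagent: White bottle, 68 mm across, 150 mm high, bystander
- beaker: Beaker 70 mm across, 90 mm high, bystander
- jar: Amber jar 60 mm across, 70 mm high, bystander
- wrench: Wrench lying on the bench, bystander
- tips: Blue tip box 120 x 85 x 55 mm, bystander
There are look-alikes about, which are no part of the job. Leave any purple or yellow look-alike of the driver alone.

How it is judged:
By the outcome, as a careful person would: the job done as asked, in the order asked, and still so for the second after the job is handed in, with the robot touching nothing.
It also fails if it takes over 72 s, if anything falls off the work surface, if the arm or the gripper's body presses on something with over 40 N, if the wrist force passes 120 N, or if a joint passes its speed limit or range.

## Working session

There is one attempt and no reset: what is moved stays moved. The work goes in short steps, Python scripts to look and compute and a tool call to move; the robot and the scene stay as the last step left them, time stands still between calls to the robot, and variables do not carry over. Pictures are saved under pics/ and viewed, and the job is handed in when it is done.

Besides the shell and the picture viewer there is one more tool, called after "Emit:" as a command line: name --argument value ..., lists and objects as JSON in quotes. carry_out: Moves the arm, as the interface text tells. Its arguments: {"type":"object","properties":{"increments":{"type":"string"},"squeeze":{"type":"number"}},"required":["increments"]}

```bash
ls; mkdir -p pics; python3 - <<'E'
from bench import r
import cv2
s=r.read_state();print(s, r.pinch_z)
for n in ("scene","top","wrist"):
    m=r.camera_model(n);print(n,m)
    p,d=r.camera(n);cv2.imwrite(f"pics/{n}0.png",p)
    import numpy as np
    np.save(f"pics/{n}0.npy",d);np.save(f"pics/{n}0_ext.npy",m["extrinsics"])
print(r.read_state()["time"])
E
```

```text
pics
{'time': 0.0, 'joint_positions': array([ 1.3274096 ,  0.33286043, -0.06475665,  1.46096232,  0.021643  ,
        1.34989767, -0.08848721]), 'joint_vel': array([-0.00186293,  0.00077324, -0.00049474, -0.00060822,  0.00124539,
       -0.00013944, -0.00064432]), 'joint_torque': array([ 5.63047415e-04, -6.23255396e+01,  2.50511547e-02, -3.89909041e+01,
       -6.13418268e-02,  3.97101708e-02,  1.31114875e-04]), 'ee_pos': array([ 0.13679893, -0.6094385 ,  0.22175122]), 'eef_rot': array([ 7.80734133e-01, -6.24862947e-01, -5.85570777e-04, -4.10495854e-04]), 'ft_force': array([ 0.45130529, -0.33675168, -0.14889244]), 'torque': array([0.01235785, 0.00059127, 0.02688546]), 'width': 0.08708879288799003} 0.0187
scene {'K': array([[457.34862018,   0.        , 281.26840592],
       [  0.        , 457.34862018, 205.22850948],
       [  0.        ,   0.        ,   1.        ]]), 'k1': -0.03712496412966008, 'extrinsics': array([[ 0.79405079,  0.46650249, -0.38969061,  1.02015803],
       [ 0.60783318, -0.61435069,  0.50310242, -0.55580448],
       [-0.00470816, -0.63635576, -0.77138135,  0.95212
[... 281 characters left out ...]
([[ 0.02959486, -0.99745974,  0.06479357,  0.47248319],
       [-0.99955485, -0.02977712, -0.00184887,  0.0064845 ],
       [ 0.00377354, -0.06471001, -0.99789698,  1.31792456],
       [ 0.        ,  0.        ,  0.        ,  1.        ]])}
wrist {'K': array([[292.71339745,   0.        , 282.7504798 ],
       [  0.        , 292.71339745, 208.22240499],
       [  0.        ,   0.        ,   1.        ]]), 'k1': 0.006450939551540661, 'extrinsics': array([[ 0.21996299, -0.93209993, -0.28776033,  0.21626103],
       [-0.9755039 , -0.21105133, -0.06204407, -0.59206053],
       [-0.00290092,  0.29435873, -0.9556906 ,  0.38357677],
       [ 0.        ,  0.        ,  0.        ,  1.        ]])}
0.15
```

View pics/scene0.png

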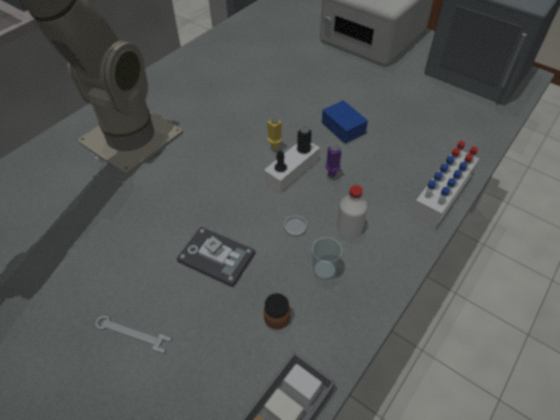

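View pics/top0.png

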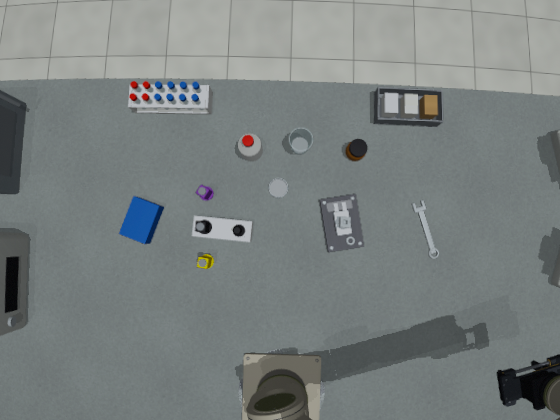

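View pics/wrist0.png

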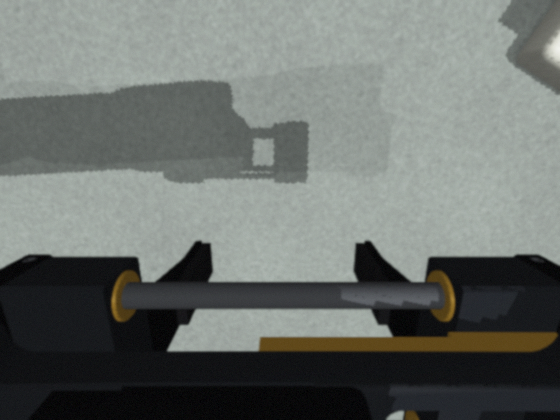

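The driver looks like the square grey-capped one at top (203,227), with the punch at (239,230). The purple (205,192) and yellow (205,261) pieces are look-alikes. I'll enlarge to confirm.

```bash
cat > h.py <<'E'
import numpy as np, cv2
from bench import r
from scipy.spatial.transform import Rotation as R
def und(m,uv):
    K=m["K"];k=m["k1"]
    uv=np.atleast_2d(np.asarray(uv,float))
    return cv2.undistortPoints(uv.reshape(-1,1,2),K,np.array([k,0,0,0,0.])).reshape(-1,2)
def onplane(m,uv,z):
    n=und(m,uv);E=m["extrinsics"]
    d=np.c_[n,np.ones(len(n))]@E[:3,:3].T;o=E[:3,3]
    return o+d*((z-o[2])/d[:,2])[:,None]
def proj(m,P):
    E=m["extrinsics"];P=np.atleast_2d(P)
    c=(P-E[:3,3])@E[:3,:3]
    n=c[:,:2]/c[:,2:];r2=(n**2).sum(1,keepdims=True)
    n=n*(1+m["k1"]*r2)
    return n@np.diag([m["K"][0,0],m["K"][1,1]])+m["K"][:2,2]
def points(m,d):
    v,u=np.mgrid[:d.shape[0],:d.shape[1]]
    n=und(m,np.c_[u.ravel(),v.ravel()]);E=m["extrinsics"]
    c=np.c_[n,np.ones(len(n))]*d.ravel()[:,None]
    return (c@E[:3,:3].T+E[:3,3]).reshape(d.shape+(3,))
def crop(p,x0,y0,x1,y1,f,name):
    cv2.imwrite(name,cv2.resize(p[y0:y1,x0:x1],None,fx=f,fy=f,interpolation=cv2.INTER_CUBIC))
E
python3 - <<'E'
from h import *
p=cv2.imread("pics/top0.png");q=cv2.imread("pics/scene0.png")
a=cv2.resize(p[175:275,175:260],(390,460),interpolation=cv2.INTER_CUBIC)
b=cv2.resize(p[180:265,305:375],(380,460),interpolation=cv2.INTER_CUBIC)
cv2.imwrite("pics/c1.png",np.hstack([a,b]))
a=cv2.resize(q[110:200,250:350],(400,360),interpolation=cv2.INTER_CUBIC)
b=cv2.resize(q[215:295,170:265],(400,360),interpolation=cv2.INTER_CUBIC)
cv2.imwrite("pics/c2.png",np.hstack([a,b]))
m=r.camera_model("top")
d=np.load("pics/top0.npy")
P=points(m,d)
for u,v in [(203,227),(239,230),(221,232),(343,222),(205,192),(205,261),(330,240)]: print(u,v,P[v,u].round(4))
E
```

```text
203 227 [0.4856 0.2246 0.1252]
239 230 [0.4806 0.1273 0.1092]
221 232 [0.4736 0.1855 0.049 ]
343 222 [ 0.5126 -0.1653  0.0654]
205 192 [0.5832 0.2262 0.1078]
205 261 [0.3923 0.2183 0.1104]
330 240 [ 0.4596 -0.1346  0.0156]
```

View pics/c1.png

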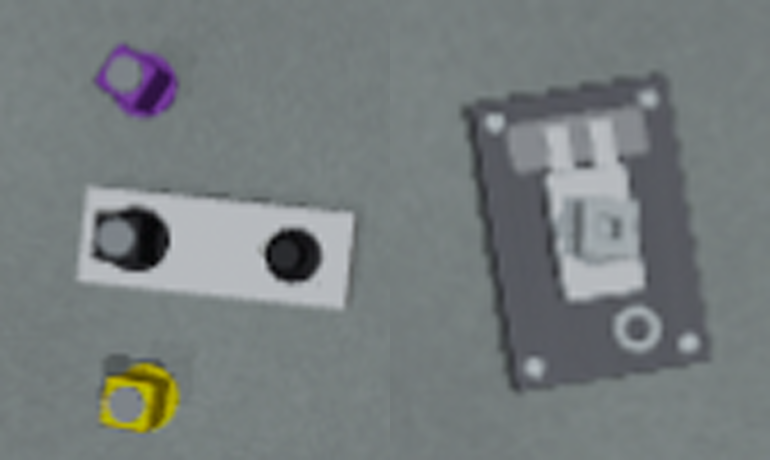

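View pics/c2.png

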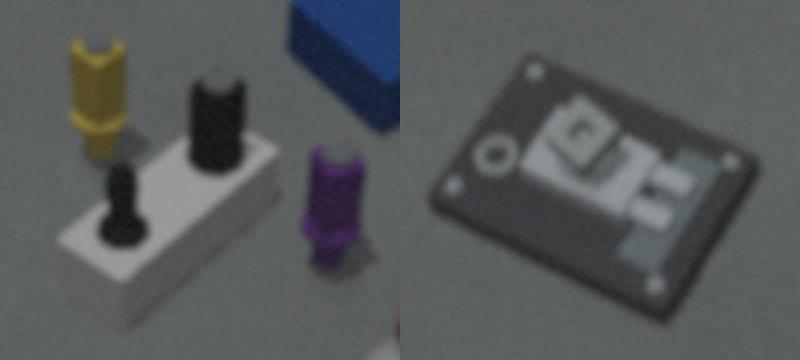

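Crop confirms it: the black square handle with the grey cap (scene ≈(304,138)) is the driver, the slender round one (scene ≈(280,160)) is the punch, and the yellow and purple tools are coloured look-alikes standing on the bench. Next I'll measure the stand and clamp from the top view.

```bash
python3 - <<'E'
from h import *
p=cv2.imread("pics/top0.png");m=r.camera_model("top");d=np.load("pics/top0.npy");P=points(m,d)
g=cv2.cvtColor(p,cv2.COLOR_BGR2GRAY)
def rect(mask,z,name):
    cs,_=cv2.findContours(mask.astype(np.uint8),cv2.RETR_EXTERNAL,cv2.CHAIN_APPROX_NONE)
    c=max(cs,key=cv2.contourArea).reshape(-1,2)
    w=onplane(m,c,z)[:,:2]
    rc=cv2.minAreaRect((w*1000).astype(np.float32));print(name,rc)
    return rc
roi=np.zeros_like(g,bool);roi[205:250,185:260]=1
rect(roi&(g>140),0.05,"stand")
roi[:]=0;roi[185:260,312:372]=1
hsv=cv2.cvtColor(p,cv2.COLOR_BGR2HSV)
print(p[240,330],p[240,310],p[235,343])
rect(cv2.morphologyEx((roi&(g<95)).astype(np.uint8),cv2.MORPH_CLOSE,np.ones((9,9))),0.018,"plate")
roi[:]=0;roi[190:245,325:360]=1
ja=roi&(P[...,2]>0.028); rect(ja,0.034,"jawish")
E_=r.camera_model("wrist")["extrinsics"];s=r.read_state();T=np.eye(4);T[:3,:3]=R.from_quat(s["eef_rot"]).as_matrix();T[:3,3]=s["ee_pos"]
X=np.linalg.inv(T)@E_;np.save("X.npy",X);print(X.round(4));print(T.round(4))
E
```

```text
stand ((483.66827392578125, 184.99151611328125), (171.8372802734375, 62.48330307006836), 85.96822357177734)
[95 90 87] [123 123 116] [108 102  98]
plate ((512.80419921875, -164.72357177734375), (162.06312561035156, 113.20563507080078), 10.6984224319458)
jawish ((526.2989501953125, -166.43673706054688), (96.12684631347656, 47.37592315673828), 6.9694294929504395)
[[ 1.000e+00  1.400e-03 -1.300e-03  2.000e-04]
 [-9.000e-04  9.557e-01  2.943e-01 -8.130e-02]
 [ 1.700e-03 -2.943e-01  9.557e-01 -1.617e-01]
 [ 0.000e+00  0.000e+00  0.000e+00  1.000e+00]]
[[ 2.190e-01 -9.757e-01 -3.000e-04  1.368e-01]
 [-9.757e-01 -2.190e-01  1.000e-03 -6.096e-01]
 [-1.000e-03  1.000e-04 -1.000e+00  2.220e-01]
 [ 0.000e+00  0.000e+00  0.000e+00  1.000e+00]]
```

Emit:
carry_out --increments "0 0 -6 -0.035 -0.046 0 0.087; 0 0 -12 -0.07 -0.093 0 0.087; 0 0 -18 -0.105 -0.139 0 0.087; 0 0 -24 -0.141 -0.186 0 0.087; 0 0 -30 -0.176 -0.232 0 0.087"

```text
time: 0.78
ee_pos: [0.3256, -0.3853, 0.2221]
eef_rot: [0.917, -0.4, -0.0, -0.0]
ft_force: [-0.0, -0.2, 0.5]
width: 0.087
```

Emit:
carry_out --increments "0 0 -7 -0.007 -0.058 0.004 0.087; 0 0 -14 -0.014 -0.115 0.009 0.087; 0 0 -21 -0.02 -0.172 0.013 0.087; 0 0 -28 -0.027 -0.23 0.018 0.087; 0 0 -32 -0.034 -0.287 0.022 0.087"

```text
time: 1.4
ee_pos: [0.5137, -0.1636, 0.2]
eef_rot: [0.991, -0.13, -0.0, -0.0]
ft_force: [1.8, -0.5, 0.6]
width: 0.087
```

```bash
python3 - <<'E'
from h import *
s=r.read_state();print(s["time"],s["ee_pos"],s["joint_positions"].round(3),abs(s["joint_vel"]).max())
m=r.camera_model("wrist");p,d=r.camera("wrist");cv2.imwrite("pics/w1.png",p);np.save("pics/w1.npy",d);np.save("pics/w1_m.npy",m,allow_pickle=True)
E
```

```text
1.4 [ 0.51368127 -0.16364421  0.20001881] [ 0.743  0.207 -0.586  1.695  0.118  1.276 -0.129] 0.6106646623147854
```

View pics/w1.png

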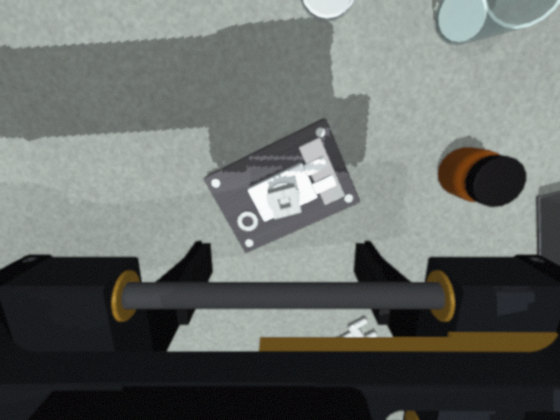

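Clamp centred at about (283,190), screw head at about (284,198), washer at (247,222). The view is too small, so I'll lower and look again.

Emit:
carry_out --increments "0 0 0 0 0 0.02 0.087; 0 0 0 0 0 0.04 0.087; 0 0 0 0 0 0.065 0.087; 0 0 0 0 0 0.065 0.087; 0 0 0 0 0 0.065 0.087"

```text
time: 2.08
ee_pos: [0.5179, -0.1555, 0.1356]
eef_rot: [0.992, -0.125, 0.001, -0.002]
ft_force: [0.2, 0.0, -0.2]
width: 0.0871
```

```bash
python3 - <<'E'
from h import *
s=r.read_state();print(s["time"],s["ee_pos"],s["joint_positions"].round(3),abs(s["joint_vel"]).max())
m=r.camera_model("wrist");p,d=r.camera("wrist");cv2.imwrite("pics/w2.png",p);np.save("pics/w2.npy",d);np.save("pics/w2_m.npy",m,allow_pickle=True)
crop(p,180,110,380,260,4,"pics/w2c.png")
P=points(m,d)
for v in range(160,222,6): print(v,[int(round(z*1000)) for z in P[v,250:325:6,2]])
E
```

```text
2.075 [ 0.51793572 -0.15545281  0.13557974] [ 0.722  0.268 -0.585  1.77   0.156  1.149 -0.162] 0.0083332707456194
160 [1, -1, 0, 18, 18, 16, 17, 17, 16, 298, 19, 18, 20]
166 [1, 17, 18, 19, 19, 17, 17, 18, 18, 19, 18, 19, 18]
172 [17, 18, 17, 17, 17, 19, 17, 18, 17, 19, 20, 19, 19]
178 [18, 19, 18, 18, 18, 18, 18, 18, 18, 18, 19, 19, 25]
184 [17, 18, 18, 19, 17, 17, 18, 17, 23, 17, 26, 29, 29]
190 [18, 19, 18, 18, 18, 18, 24, 34, 33, 33, 30, 29, 29]
196 [17, 18, 17, 18, 27, 34, 33, 33, 33, 34, 29, 19, 19]
202 [18, 18, 30, 32, 33, 34, 35, 35, 32, 34, 32, 17, 19]
208 [31, 34, 34, 33, 33, 52, 50, 33, 33, 33, 34, 27, 29]
214 [32, 33, 33, 52, 54, 58, 60, 62, 34, 33, 32, 32, 29]
220 [34, 35, 61, 64, 65, 66, 66, 63, 51, 33, 35, 34, 18]
```

View pics/w2c.png

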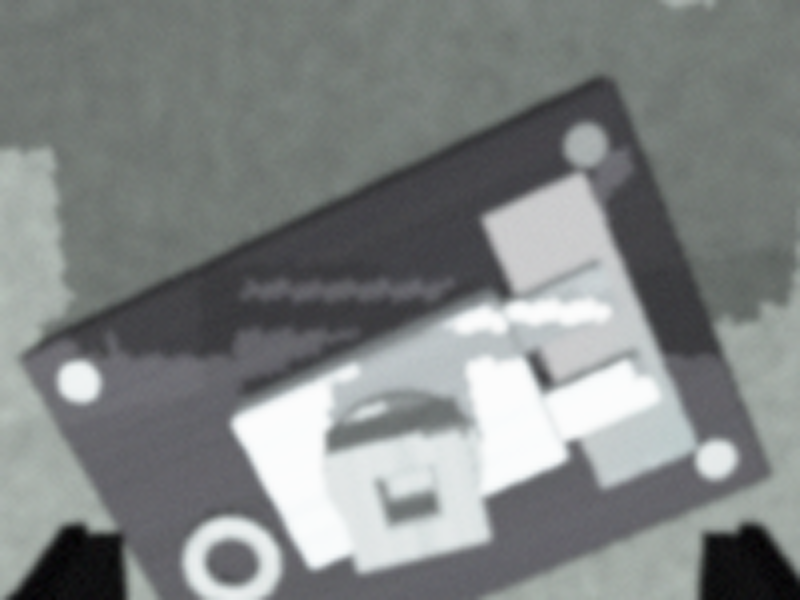

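```bash
cat > head.py <<'E'
from h import *
def head(m,p,d,verbose=True):
    P=points(m,d);g=cv2.cvtColor(p,cv2.COLOR_BGR2GRAY)
    return P,g
E
python3 - <<'E'
from h import *
m=np.load("pics/w2_m.npy",allow_pickle=True).item();p=cv2.imread("pics/w2.png");d=np.load("pics/w2.npy")
P=points(m,d);roi=np.zeros(d.shape,bool);roi[195:262,250:315]=1
Z=P[...,2]
mask=roi&(Z>0.056)&(Z<0.08)
pts=P[mask]
# robust plane z=ax+by+c
c0=pts.mean(0);keep=np.ones(len(pts),bool)
for _ in range(10):
    A=np.c_[pts[keep,:2]-c0[:2],np.ones(keep.sum())];co=np.linalg.lstsq(A,pts[keep,2],rcond=None)[0]
    res=pts[:,2]-np.c_[pts[:,:2]-c0[:2],np.ones(len(pts))]@co
    keep=abs(res)<0.0025
n=np.array([-co[0],-co[1],1]);n/=np.linalg.norm(n)
print("n",n.round(4),keep.sum(),len(pts),res[keep].std(),c0)
g=np.zeros(d.shape,np.uint8);idx=np.argwhere(mask)[keep];g[idx[:,0],idx[:,1]]=255
cv2.imwrite("pics/hm.png",cv2.resize(g[190:270,240:330],None,fx=5,fy=5,interpolation=0))
# image-edge contour of head on the fitted plane
def plane_pts(uv):
    nn=und(m,uv);E=m["extrinsics"];dd=np.c_[nn,np.ones(len(nn))]@E[:3,:3].T;o=E[:3,3]
    q=np.r_[c0[:2],c0[2]*0+co[2]]
    t=((q-o)@n)/(dd@n);return o+dd*t[:,None]
# rectified view of the head plane not searched: just corners from crop: crop px/4+(180,110)
cr=np.array([[328,452],[472,432],[491,540],[359,573]])/4+[180,110]-0.375
H=plane_pts(cr);print("head corners\n",H.round(4));print("sides",[round(np.linalg.norm(H[i]-H[i-1])*1000,1) for i in range(4)])
so=np.array([[376,477],[434,466],[440,511],[390,524]])/4+[180,110]-0.375
S=plane_pts(so);print("socket\n",S.round(4),[round(np.linalg.norm(S[i]-S[i-1])*1000,1) for i in range(4)])
for nm,Q in (("head",H),("socket",S)):
    c=Q.mean(0);print(nm,c.round(4),"lean point",(c-0.022*n).round(4))
pl=onplane(m,np.array([[22,356],[607,76],[771,471]])/4+[180,110]-0.375,0.018);print("plate",pl.round(4),np.linalg.norm(pl[1]-pl[0]),np.linalg.norm(pl[2]-pl[1]),"ctr",((pl[0]+pl[2])/2).round(4),"yaw",np.degrees(np.arctan2(*(pl[1]-pl[0])[[1,0]])))
ja=onplane(m,np.array([[232,415],[497,300],[568,458],[315,570]])/4+[180,110]-0.375,0.034);print("jaw",ja.round(4),[round(np.linalg.norm(ja[i]-ja[i-1])*1000,1) for i in range(4)],ja.mean(0),"yaw",np.degrees(np.arctan2(*(ja[1]-ja[0])[[1,0]])),np.degrees(np.arctan2(*(ja[2]-ja[3])[[1,0]])))
E
```

```text
n [ 0.0689 -0.139   0.9879] 978 1145 0.000739178137413111 [ 0.51389711 -0.1659555   0.06312617]
head corners
 [[ 0.5006 -0.153   0.0668]
 [ 0.5307 -0.157   0.0641]
 [ 0.5288 -0.1836  0.0605]
 [ 0.499  -0.1831  0.0626]]
sides [np.float64(30.5), np.float64(30.5), np.float64(26.9), np.float64(29.9)]
socket
 [[ 0.5087 -0.1615  0.065 ]
 [ 0.5211 -0.1625  0.064 ]
 [ 0.5198 -0.1733  0.0626]
 [ 0.5087 -0.1733  0.0633]] [np.float64(11.9), np.float64(12.5), np.float64(11.1), np.float64(11.2)]
head [ 0.5148 -0.1692  0.0635] lean point [ 0.5133 -0.1661  0.0418]
socket [ 0.5146 -0.1676  0.0637] lean point [ 0.5131 -0.1646  0.042 ]
plate [[ 0.4263 -0.126   0.018 ]
 [ 0.5796 -0.0962  0.018 ]
 [ 0.6006 -0.2016  0.018 ]] 0.1561822973015842 0.10748882251562002 ctr [ 0.5134 -0.1638  0.018 ] yaw 10.993915692465205
jaw [[ 0.4758 -0.1491  0.034 ]
 [ 0.5428 -0.1375  0.034 ]
 [ 0.5505 -0.1793  0.034 ]
 [ 0.484  -0.1925  0.034 ]] [np.float64(44.2), np.float64(68.0), np.float64(42.4), np.float64(67.8)] [ 0.51328925 -0.16459639  0.034     ] yaw 9.764852420315924 11.271673174606164
```

View pics/hm.png

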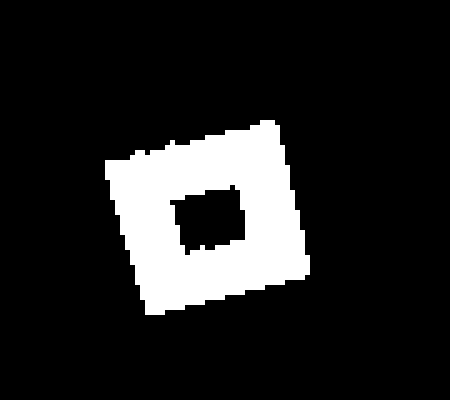

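```bash
python3 - <<'E'
from h import *
m=np.load("pics/w2_m.npy",allow_pickle=True).item();d=np.load("pics/w2.npy");P=points(m,d)
n=np.array([0.0689,-0.139,0.9879]);q=np.array([0.5146,-0.1676,0.0637])
roi=np.zeros(d.shape,bool);roi[195:262,250:315]=1
res=(P-q)@n
mask=(roi&(abs(res)<0.003)&(P[...,2]>.05)).astype(np.uint8)
cs,h=cv2.findContours(mask,cv2.RETR_CCOMP,cv2.CHAIN_APPROX_NONE)
for c,hh in zip(cs,h[0]):
    if len(c)<20: continue
    nn=und(m,c.reshape(-1,2));E=m["extrinsics"];dd=np.c_[nn,np.ones(len(nn))]@E[:3,:3].T;o=E[:3,3]
    X=o+dd*(((q-o)@n)/(dd@n))[:,None]
    # coordinates in upright frame: rotate n to z (minimal rotation)
    ax=np.cross(n,[0,0,1]);an=np.arcsin(np.linalg.norm(ax));Rr=R.from_rotvec(ax/np.linalg.norm(ax)*an)
    Y=Rr.apply(X-q)
    rc=cv2.minAreaRect((Y[:,:2]*1000).astype(np.float32));print(len(c),hh,rc, (q+Rr.inv().apply([*np.array(rc[0])/1000,0])).round(4))
E
```

```text
125 [-1 -1  1 -1] ((-0.6146411895751953, 0.11812400817871094), (31.671117782592773, 29.977386474609375), 88.82113647460938) [ 0.514  -0.1675  0.0638]
47 [-1 -1 -1  0] ((-0.522883415222168, -0.008764266967773438), (12.302597045898438, 12.939031600952148), 88.8368148803711) [ 0.5141 -0.1676  0.0637]
```

Emit:
carry_out --increments "0 0 0 0 0 -0.05 0.087; 0 0 -4 -0.017 -0.05 -0.08 0.087; 0 0 -8 -0.035 -0.1 -0.114 0.087; 0 0 -12 -0.055 -0.16 -0.114 0.087; 0 0 -16 -0.076 -0.22 -0.114 0.087"

```text
time: 2.75
ee_pos: [0.499, 0.0755, 0.2525]
eef_rot: [1.0, 0.015, 0.003, -0.002]
ft_force: [0.7, 0.2, 0.1]
width: 0.0869
```

Emit:
carry_out --increments "0 0 0 -0.002 -0.05 0 0.087; 0 0 0 -0.004 -0.1 0 0.087; 0 0 0 -0.007 -0.15 0 0.087; 0 0 0 -0.007 -0.16 0 0.087; 0 0 0 -0.007 -0.16 0 0.087"

```text
time: 3.38
ee_pos: [0.4873, 0.2354, 0.2535]
eef_rot: [1.0, 0.016, 0.003, -0.002]
ft_force: [-0.4, -0.1, -0.2]
width: 0.0871
```

```bash
python3 - <<'E'
from h import *
s=r.read_state();print(s["time"],s["ee_pos"],s["eef_rot"],s["joint_positions"].round(3),abs(s["joint_vel"]).max())
m=r.camera_model("wrist");p,d=r.camera("wrist");cv2.imwrite("pics/w3.png",p);np.save("pics/w3.npy",d);np.save("pics/w3_m.npy",m,allow_pickle=True)
crop(p,180,110,380,260,4,"pics/w3c.png")
P=points(m,d)
for v in range(160,240,6): print(v,[int(round(z*1000)) for z in P[v,230:345:6,2]])
E
```

```text
3.375 [0.48731673 0.23541725 0.25351024] [ 0.99986969  0.01568474  0.00341946 -0.00170383] [ 0.257  0.229 -0.908  1.607  0.184  1.388 -0.64 ] 0.033031757498557315
160 [-1, -2, -1, 0, 0, 0, 49, 49, 49, 51, 48, 49, 49, 50, 0, 0, -2, -1, 0, -1]
166 [-2, -1, -2, -2, -1, 48, 50, 48, 50, 50, 49, 48, 51, -1, -2, 0, 1, -1, 0, -1]
172 [-1, 0, 0, -1, -1, 49, 49, 52, 57, 54, 56, 51, 49, -1, -1, -1, -1, -1, -1, -1]
178 [-1, 1, -1, 0, 0, 50, 50, 86, 85, 81, 79, 55, 49, -2, 0, -1, 1, -1, 0, 44]
184 [0, 1, 1, -1, -1, 48, 54, 116, 116, 114, 113, 105, 51, -1, -1, -2, -1, -1, -1, 44]
190 [0, 0, 0, 0, -1, 50, 56, 119, 121, 123, 118, 117, 51, -1, -2, 0, 0, 0, 0, 48]
196 [1, -1, -1, -1, 0, 50, 50, 117, 121, 121, 121, 117, 49, -1, 0, 0, -1, 0, -1, 0]
202 [0, -1, 0, 0, -1, 50, 49, 118, 121, 122, 122, 49, 50, 1, 0, 0, -1, -2, -1, 0]
208 [-2, -1, -1, 0, 0, 49, 48, 117, 122, 121, 118, 50, 51, 0, -1, 0, 1, -1, -1, -1]
214 [0, 1, 0, -1, -1, 50, 48, 49, 51, 48, 50, 49, -1, 0, -1, 0, -1, 0, 1, -1]
220 [0, -1, 0, 0, -1, 49, 50, 50, 50, 49, 51, 49, -1, -1, -2, 0, -1, -2, 0, -1]
226 [-1, -1, -1, -2, -1, 48, 49, 50, 49, 50, 50, 51, -1, -1, -1, 0, 0, 0, 0, -1]
232 [-1, -1, 0, -1, 1, 49, 48, 50, 50, 50, 50, 50, -2, -1, 0, 1, -2, -3, -1, -1]
238 [0, -1, 1, -3, -1, 49, 48, 50, 50, 49, 49, 50, -2, 0, 0, -1, 0, 0, -1, -1]
```

View pics/w3.png

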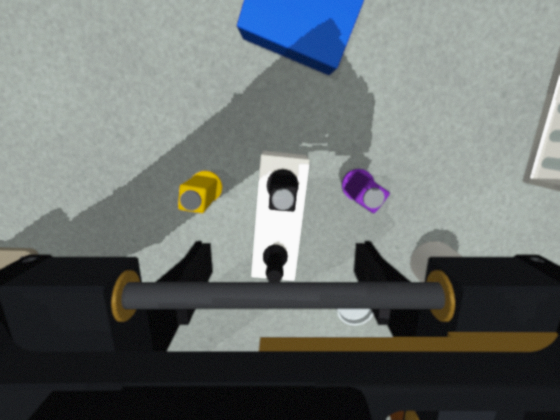

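View pics/w3c.png

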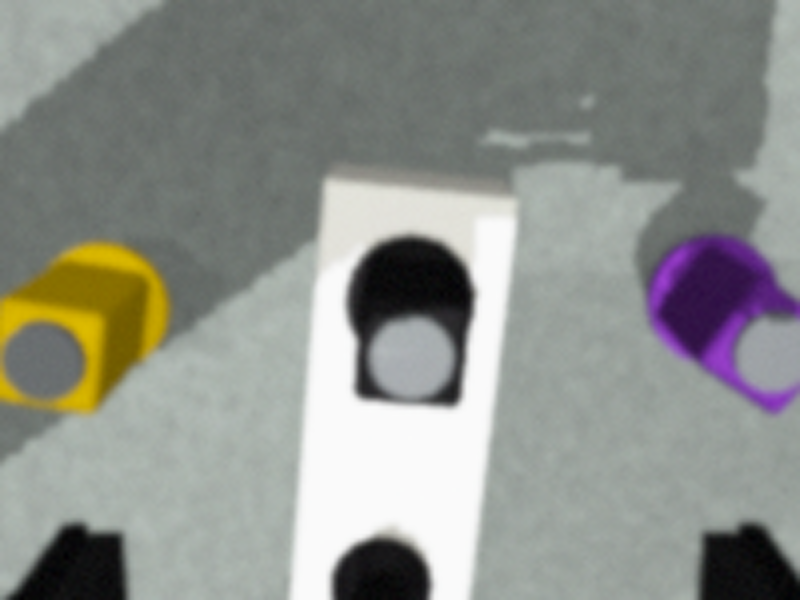

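Driver cap centred at about (283,199), black square handle between the fingers. Stand is (253–308, 153–278), punch at (275,258).

```bash
python3 - <<'E'
from h import *
m=np.load("pics/w3_m.npy",allow_pickle=True).item();d=np.load("pics/w3.npy");P=points(m,d);p=cv2.imread("pics/w3.png")
roi=np.zeros(d.shape,bool);roi[170:222,255:312]=1
mask=(roi&(P[...,2]>.1155)).astype(np.uint8)
mask=cv2.morphologyEx(mask,cv2.MORPH_CLOSE,np.ones((3,3)))
cs,_=cv2.findContours(mask,0,cv2.CHAIN_APPROX_NONE);c=max(cs,key=cv2.contourArea).reshape(-1,2)
w=onplane(m,c,0.118);print("handle",cv2.minAreaRect((w[:,:2]*1000).astype(np.float32)))
# cap
hsv=cv2.cvtColor(p,cv2.COLOR_BGR2GRAY)
mk=(roi&(P[...,2]>.1195)&(hsv>90)).astype(np.uint8)
cs,_=cv2.findContours(mk,0,cv2.CHAIN_APPROX_NONE);c=max(cs,key=cv2.contourArea).reshape(-1,2)
w=onplane(m,c,0.122);print("cap",cv2.minEnclosingCircle((w[:,:2]*1000).astype(np.float32)))
e=onplane(m,np.array([[357,402],[458,405]])/4+[180,110],0.118);print("front edge yaw",np.degrees(np.arctan2(*(e[1]-e[0])[[1,0]])),np.linalg.norm(e[1]-e[0]))
# stand edges (z=.05) and flange circle z=.056
st=onplane(m,np.array([[325,180],[517,198],[472,598],[288,598]])/4+[180,110],0.05);print(st.round(4),"long yaw",np.degrees(np.arctan2(*(st[0]-st[3])[[1,0]])),np.degrees(np.arctan2(*(st[1]-st[2])[[1,0]])),np.linalg.norm(st[1]-st[0]))
fl=onplane(m,np.array([[348,300],[474,300],[411,235]])/4+[180,110],0.056);print("flange",fl.round(4))
E
```

```text
handle ((488.434326171875, 237.23501586914062), (29.28611946105957, 30.5329532623291), 86.77252960205078)
cap ((487.9386291503906, 236.63597106933594), 11.203973770141602)
front edge yaw -0.04606042890498795 0.026900390239225296
[[0.4611 0.2732 0.05  ]
 [0.5208 0.2696 0.05  ]
 [0.5133 0.1322 0.05  ]
 [0.45   0.1304 0.05  ]] long yaw 85.5395057558049 86.88039743973928 0.05975891080196308
flange [[0.4691 0.2369 0.056 ]
 [0.5086 0.2382 0.056 ]
 [0.4882 0.258  0.056 ]]
```

```bash
cat >> h.py <<'E'
def Ry(psi,axis=None):
    """tool-down rotation with tool x at yaw psi deg; axis = desired direction of -tool z (unit), minimal tilt"""
    c,s=np.cos(np.radians(psi)),np.sin(np.radians(psi))
    M=np.array([[c,s,0],[s,-c,0],[0,0,-1.]])
    if axis is not None:
        a=np.asarray(axis)/np.linalg.norm(axis);v=np.cross([0,0,1],a);n=np.linalg.norm(v)
        if n>1e-9: M=R.from_rotvec(v/n*np.arctan2(n,a[2])).as_matrix()@M
    return M
def st():
    s=r.read_state();return s,np.array(s["ee_pos"]),R.from_quat(s["eef_rot"]).as_matrix()
def yaw(M): return np.degrees(np.arctan2(M[1,0],M[0,0]))
def go(pos,M,show=True):
    s,p,C=st()
    rv=np.degrees(R.from_matrix(C.T@M).as_rotvec());sh=C.T@(np.asarray(pos)-p)
    print("rot",rv.round(2),"shift",sh.round(4),"| pos",p.round(4),"yaw",yaw(C).round(2),"up",(-C[:,2]).round(4),"t",round(s["time"],2),"F",np.round(s["ft_force"],1),"M",np.round(s["torque"],3),"w",round(s["width"],4))
E
python3 -c "
from h import *
go([.4884,.2369,.15],Ry(-2))
go([.4884,.2369,.0783],Ry(-2))"
```

```text
rot [-0.17 -0.38  3.69] shift [ 1.000e-04 -2.300e-03  1.033e-01] | pos [0.4877 0.2342 0.2533] yaw 1.69 up [-0.0067 -0.0029  1.    ] t 3.42 F [-0.2 -0.2 -0.3] M [-0.037 -0.127  0.002] w 0.087
rot [-0.17 -0.38  3.69] shift [-0.0004 -0.0022  0.175 ] | pos [0.4877 0.2342 0.2533] yaw 1.69 up [-0.0067 -0.0029  1.    ] t 3.42 F [-0.2 -0.2 -0.3] M [-0.037 -0.127  0.002] w 0.087
```

Emit:
carry_out --increments "-0.2 -0.4 1.8 0 -0.001 0.025 0.075; -0.2 -0.4 3.7 0 -0.0023 0.06 0.065; -0.2 -0.4 3.7 0 -0.0023 0.1 0.06; -0.2 -0.4 3.7 0 -0.0023 0.103 0.06; -0.2 -0.4 3.7 0 -0.0023 0.103 0.06"

```text
time: 4.05
ee_pos: [0.4892, 0.2362, 0.1516]
eef_rot: [1.0, -0.018, 0.0, 0.0]
ft_force: [-0.6, 0.1, 0.5]
width: 0.0603
```

```bash
python3 - <<'E'
from h import *
go([.4884,.2369,.0783],Ry(-2))
m=r.camera_model("wrist");p,d=r.camera("wrist");cv2.imwrite("pics/w4.png",p)
np.save("pics/w4.npy",d);np.save("pics/w4_m.npy",m,allow_pickle=True)
E
```

```text
rot [ 0.02 -0.05 -0.09] shift [-0.0009 -0.0007  0.0733] | pos [0.4892 0.2362 0.1516] yaw -2.09 up [-8.e-04  3.e-04  1.e+00] t 4.05 F [-0.6  0.1  0.5] M [ 0.057 -0.134  0.06 ] w 0.0603
```

View pics/w4.png

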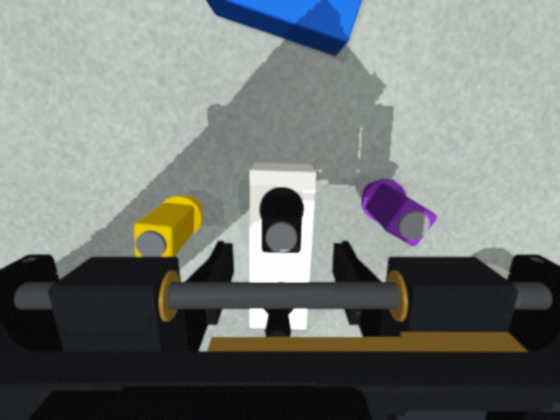

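The driver cap (282,236) is centred between the fingers, and both look-alikes sit outside them. Descend and grip.

Emit:
carry_out --increments "0 0 0 -0.0009 -0.0007 0.02 0.06; 0 0 0 -0.0009 -0.0007 0.045 0.06; 0 0 0 -0.0009 -0.0007 0.068 0.06; 0 0 0 -0.0009 -0.0007 0.0733 0.06; 0 0 0 -0.0009 -0.0007 0.0733 0.06"

```text
time: 4.72
ee_pos: [0.4887, 0.2375, 0.0791]
eef_rot: [1.0, -0.018, 0.001, -0.0]
ft_force: [0.5, 0.0, 0.1]
width: 0.0597
```

```bash
python3 -c "
from h import *
go([.4884,.2369,.0783],Ry(-2))"
```

```text
rot [-0.02 -0.11 -0.07] shift [-0.0003  0.0006  0.0008] | pos [0.4887 0.2375 0.0791] yaw -2.07 up [-1.9e-03 -3.0e-04  1.0e+00] t 4.72 F [0.5 0.  0.1] M [-0.061 -0.076  0.019] w 0.0597
```

Emit:
carry_out --increments "0 -0.1 0 -0.0003 0.0006 0.0008 0.045; 0 -0.1 0 -0.0003 0.0006 0.0008 0.03; 0 -0.1 0 -0.0003 0.0006 0.0008 0.02; 0 -0.1 0 -0.0003 0.0006 0.0008 0.02; 0 -0.1 0 -0.0003 0.0006 0.0008 0.02" --squeeze 50

```text
time: 5.35
ee_pos: [0.4884, 0.237, 0.0784]
eef_rot: [1.0, -0.018, 0.0, -0.0]
ft_force: [-1.1, -0.1, 3.4]
width: 0.0294
```

```bash
python3 -c "
from h import *
go([.4884,.2369,.0783],Ry(-2))"
```

```text
rot [-0.02 -0.01 -0.07] shift [-0.      0.0001  0.0001] | pos [0.4884 0.237  0.0784] yaw -2.07 up [-2.e-04 -3.e-04  1.e+00] t 5.35 F [-1.1 -0.1  3.4] M [-0.154  0.036  0.062] w 0.0294
```

Emit:
carry_out --increments "0 0 0 0 0 -0.01 0.02; 0 0 0 0 0 -0.03 0.02; 0 0 0 0 0 -0.06 0.02; 0 0 0 0 0 -0.1 0.02; 0 0 0 0 0 -0.12 0.02"

```text
time: 5.98
ee_pos: [0.489, 0.2376, 0.2015]
eef_rot: [1.0, -0.018, 0.002, -0.001]
ft_force: [-0.0, 0.3, -2.1]
width: 0.0297
```

```bash
python3 - <<'E'
from h import *
n=[0.0689,-0.139,0.9879]
s=np.array([.5142,-.1676,.0637]);n=np.array(n)/np.linalg.norm(n)
print("socket ctr target at hover 30mm tip:",(s+n*(.03+.0663)).round(4))
go(s+n*(.03+.0663),Ry(-2.5,n))
go(np.r_[(s+n*(.03+.0663))[:2],.2],Ry(-2.5))
p,d=r.camera("scene");crop(p,240,60,360,180,5,"pics/s5.png")
E
```

```text
socket ctr target at hover 30mm tip: [ 0.5208 -0.181   0.1588]
rot [ 7.75 -4.48  0.47] shift [0.0466 0.4173 0.0422] | pos [0.489  0.2376 0.2015] yaw -2.05 up [-0.0035 -0.0013  1.    ] t 5.97 F [-0.   0.3 -2.1] M [-0.019 -0.15   0.034] w 0.0297
rot [-0.08 -0.2   0.45] shift [0.0467 0.4172 0.001 ] | pos [0.489  0.2376 0.2015] yaw -2.05 up [-0.0035 -0.0013  1.    ] t 5.97 F [-0.   0.3 -2.1] M [-0.019 -0.15   0.034] w 0.0297
```

View pics/s5.png

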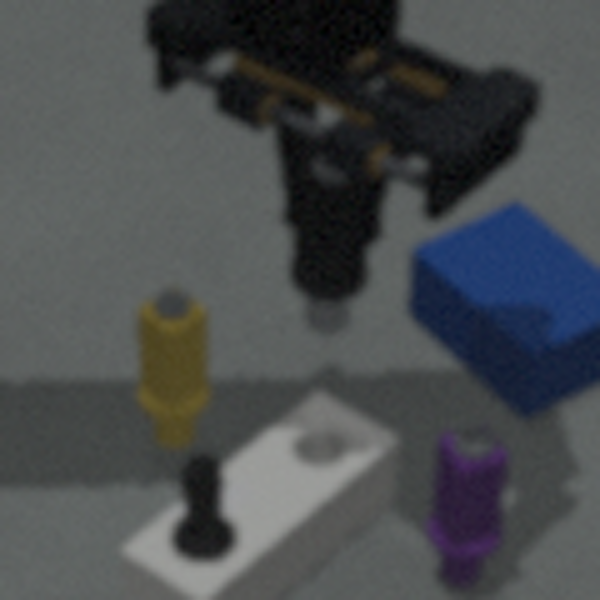

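Driver held upright, well empty. Carry to above the clamp.

Emit:
carry_out --increments "0 0 0 0.005 0.05 0 0.02; 0 0 0 0.012 0.11 0 0.02; 0 0 0 0.02 0.17 0 0.02; 0 0 0 0.027 0.23 0 0.02; 0 0 0 0.034 0.29 0 0.02"

```text
time: 6.65
ee_pos: [0.5127, -0.0552, 0.202]
eef_rot: [1.0, -0.018, 0.002, -0.001]
ft_force: [1.0, -0.7, -2.0]
width: 0.0299
```

```bash
cat > tgt.py <<'E'
from h import *
n=np.array([0.0689,-0.139,0.9879]);n/=np.linalg.norm(n)
S=np.array([.5142,-.1676,.0637]); L=S-.022*n
E
python3 -c "
from tgt import *
go(S+n*(.03+.0663),Ry(-2.5,n))"
```

```text
rot [ 7.73 -4.54  0.46] shift [0.0125 0.1255 0.043 ] | pos [ 0.5127 -0.0552  0.202 ] yaw -2.06 up [-0.0046 -0.0015  1.    ] t 6.65 F [ 1.  -0.7 -2. ] M [-0.034 -0.161 -0.025] w 0.0299
```

Emit:
carry_out --increments "1.5 -1 0 0.003 0.035 0 0.02; 4 -2.3 0.2 0.006 0.08 0.01 0.02; 6 -3.5 0.4 0.0125 0.115 0.025 0.02; 7.7 -4.5 0.5 0.0125 0.1255 0.043 0.02; 7.7 -4.5 0.5 0.0125 0.1255 0.043 0.02"

```text
time: 7.28
ee_pos: [0.5195, -0.1821, 0.1565]
eef_rot: [0.997, -0.024, -0.038, -0.07]
ft_force: [-0.4, 0.1, -2.2]
width: 0.0297
```

```bash
python3 - <<'E'
from tgt import *
go(S+n*(.03+.0663),Ry(-2.5,n))
m=r.camera_model("wrist");p,d=r.camera("wrist");cv2.imwrite("pics/w6.png",p);np.save("pics/w6.npy",d);np.save("pics/w6_m.npy",m,allow_pickle=True)
crop(p,200,130,360,250,5,"pics/w6c.png")
p,d=r.camera("scene");crop(p,150,170,270,290,5,"pics/s6.png")
E
```

```text
rot [-0.07  0.16 -0.21] shift [ 0.0011 -0.0015 -0.0023] | pos [ 0.5195 -0.1821  0.1565] yaw -2.39 up [ 0.0716 -0.1403  0.9875] t 7.28 F [-0.4  0.1 -2.2] M [-0.25  -0.201  0.016] w 0.0297
```

View pics/w6c.png

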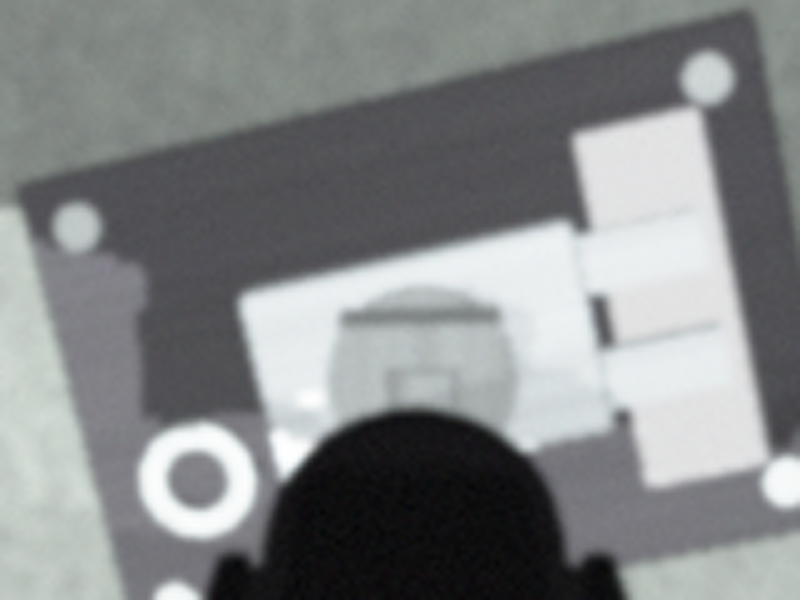

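View pics/s6.png

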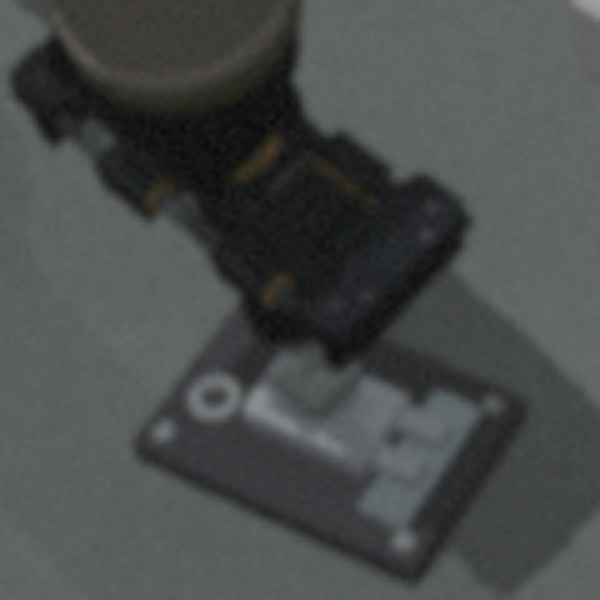

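```bash
python3 - <<'E'
from tgt import *
m=np.load("pics/w6_m.npy",allow_pickle=True).item()
d=np.load("pics/w6.npy");P=points(m,d)
uv=np.array([[387,370],[455,372],[341,316],[501,316]])/5+[200,130]-0.4
nn=und(m,uv);E=m["extrinsics"];dd=np.c_[nn,np.ones(len(nn))]@E[:3,:3].T;o=E[:3,3]
X=o+dd*(((S-o)@n)/(dd@n))[:,None]
M=Ry(-2.4,n)
print(((X-S)@M*1000).round(2))
# depth residual of head plane
for v,u in ((197,275),(197,292),(200,272),(200,296)): print(((P[v,u]-S)@n*1000).round(2))
E
```

```text
[[ -6.33  -5.64   0.  ]
 [  6.04  -5.21   0.  ]
 [-14.51 -15.77   0.  ]
 [ 14.28 -15.67   0.  ]]
0.17
255.94
0.05
0.34
```

```bash
python3 -c "
from tgt import *
go(S+n*(.004+.0663),Ry(-2.5,n))"
```

```text
rot [ 0.02 -0.03  0.02] shift [-0.0001  0.0011  0.0259] | pos [ 0.5209 -0.1798  0.1589] yaw -2.19 up [ 0.0683 -0.1386  0.988 ] t 7.38 F [ 0.4  1.1 -1.7] M [-0.245 -0.209  0.057] w 0.0299
```

Emit:
carry_out --increments "0 0 0 0 0.0011 0.006 0.02; 0 0 0 0 0.0011 0.012 0.02; 0 0 0 0 0.0011 0.02 0.02; 0 0 0 -0.0001 0.0011 0.0255 0.02; 0 0 0 -0.0001 0.0011 0.0259 0.02"

```text
time: 8.0
ee_pos: [0.5187, -0.1772, 0.1327]
eef_rot: [0.997, -0.021, -0.036, -0.069]
ft_force: [0.3, -0.7, -1.9]
width: 0.0299
```

```bash
python3 -c "
from tgt import *
go(S+n*(.004+.0663),Ry(-2.5,n))"
```

```text
rot [0.   0.01 0.03] shift [ 0.0003  0.0001 -0.0005] | pos [ 0.5187 -0.1772  0.1327] yaw -2.18 up [ 0.0691 -0.139   0.9879] t 8.0 F [ 0.3 -0.7 -1.9] M [-0.308 -0.262  0.004] w 0.0299
```

Emit:
carry_out --increments "0 0 0 0.0003 0.0001 0.001 0.02; 0 0 0 0.0003 0.0001 0.002 0.02; 0 0 0 0.0003 0.0001 0.003 0.02; 0 0 0 0.0003 0.0001 0.0045 0.02; 0 0 0 0.0003 0.0001 0.006 0.02"

```text
time: 8.62
ee_pos: [0.5186, -0.1765, 0.1266]
eef_rot: [0.997, -0.022, -0.036, -0.069]
ft_force: [-1.1, -0.8, -1.6]
width: 0.0296
```

```bash
python3 -c "
from tgt import *
go(S+n*(-.002+.0663),Ry(-2.5,n))"
```

```text
rot [0.   0.01 0.03] shift [ 0.     -0.     -0.0006] | pos [ 0.5186 -0.1765  0.1266] yaw -2.18 up [ 0.0691 -0.139   0.9879] t 8.62 F [-1.1 -0.8 -1.6] M [-0.249 -0.243 -0.024] w 0.0296
```

Emit:
carry_out --increments "0 0 0 0 0 0.0005 0.02; 0 0 0 0 0 0.001 0.02; 0 0 0 0 0 0.0015 0.02; 0 0 0 0 0 0.002 0.02; 0 0 0 0 0 0.0025 0.02"

```text
time: 9.25
ee_pos: [0.5184, -0.1761, 0.1242]
eef_rot: [0.997, -0.022, -0.036, -0.069]
ft_force: [-0.8, -0.0, -2.6]
width: 0.0292
```

```bash
python3 -c "
from tgt import *
go(S+n*(-.005+.0663),Ry(-2.5,n))"
```

```text
rot [0.   0.   0.02] shift [-0.     -0.     -0.0001] | pos [ 0.5184 -0.1761  0.1242] yaw -2.18 up [ 0.069  -0.139   0.9879] t 9.25 F [-0.8 -0.  -2.6] M [-0.255 -0.215 -0.035] w 0.0292
```

Emit:
carry_out --increments "0 0 0 0 0 0.0005 0.02; 0 0 0 0 0 0.001 0.02; 0 0 0 0 0 0.0015 0.02; 0 0 0 0 0 0.002 0.02; 0 0 0 0 0 0.0025 0.02"

```text
time: 9.88
ee_pos: [0.5184, -0.1758, 0.1219]
eef_rot: [0.997, -0.022, -0.036, -0.069]
ft_force: [-0.4, 0.3, 2.5]
width: 0.0298
```

```bash
python3 -c "
from tgt import *
go(S+n*(-.008+.0663),Ry(-2.5,n))"
```

```text
rot [ 0.01 -0.01  0.03] shift [-0.0001 -0.      0.0007] | pos [ 0.5184 -0.1758  0.1219] yaw -2.18 up [ 0.0688 -0.1388  0.9879] t 9.88 F [-0.4  0.3  2.5] M [-0.141  0.142  0.049] w 0.0298
```

```bash
cat >> tgt.py <<'E'
def arc(fr,psi=-2.2,D=.081,Lp=L):
    s,p,C=st()
    ax=np.cross(-C[:,2],[0,0,1]);an=np.arcsin(np.linalg.norm(ax))
    u0=-C[:,2]
    for f in fr:
        v=R.from_rotvec(ax/np.linalg.norm(ax)*an*f).apply(u0)
        M=Ry(psi,v);pos=Lp+v*D
        print("row",np.degrees(R.from_matrix(C.T@M).as_rotvec()).round(2),(C.T@(pos-p)).round(5))
E
python3 -c "
from tgt import *
print(L)
arc([.1,.2,.3,.4,.5])"
```

```text
[ 0.51268421 -0.16454202  0.04196636]
row [-0.78  0.43 -0.27] [-7.40e-04 -1.13e-03 -4.00e-05]
row [-1.56  0.86 -0.27] [-1.34e-03 -2.23e-03 -1.00e-05]
row [-2.35  1.28 -0.27] [-1.95e-03 -3.34e-03  4.00e-05]
row [-3.13  1.71 -0.27] [-0.00256 -0.00444  0.00011]
row [-3.91  2.14 -0.27] [-0.00316 -0.00554  0.00019]
```

Emit:
carry_out --increments "-0.8 0.4 0 -0.0007 -0.0011 0 0.02; -1.6 0.85 0 -0.0013 -0.0022 0 0.02; -2.3 1.3 0 -0.0019 -0.0033 0 0.02; -3.1 1.7 0 -0.0025 -0.0044 0.0001 0.02; -3.9 2.1 0 -0.0031 -0.0055 0.0002 0.02"

```text
time: 10.5
ee_pos: [0.5158, -0.1702, 0.1229]
eef_rot: [0.999, -0.022, -0.018, -0.034]
ft_force: [2.1, -0.6, -0.4]
width: 0.0293
```

```bash
python3 -c "
from tgt import *
go(L+[0,0,.081],Ry(-2.2))
arc([.2,.4,.6,.8,1])"
```

```text
rot [-3.85  2.12 -0.27] shift [-0.0033 -0.0055  0.0004] | pos [ 0.5158 -0.1702  0.1229] yaw -2.4 up [ 0.0342 -0.0685  0.9971] t 10.5 F [ 2.1 -0.6 -0.4] M [-0.513 -0.607 -0.005] w 0.0293
row [-0.77  0.42 -0.27] [-0.00092 -0.00112  0.0002 ]
row [-1.54  0.85 -0.27] [-0.00152 -0.00221  0.00023]
row [-2.31  1.27 -0.27] [-0.00212 -0.00329  0.00028]
row [-3.08  1.7  -0.27] [-0.00272 -0.00438  0.00035]
row [-3.85  2.12 -0.27] [-0.00332 -0.00546  0.00043]
```

Emit:
carry_out --increments "-0.8 0.4 0 -0.0008 -0.0011 0.0002 0.02; -1.5 0.85 0 -0.0015 -0.0022 0.0002 0.02; -2.3 1.3 0 -0.0021 -0.0033 0.0003 0.02; -3.1 1.7 0 -0.0027 -0.0044 0.0003 0.02; -3.85 2.1 0 -0.0033 -0.0055 0.0004 0.02"

```text
time: 11.12
ee_pos: [0.5127, -0.1644, 0.123]
eef_rot: [1.0, -0.021, 0.0, 0.0]
ft_force: [2.2, -1.6, -0.0]
width: 0.0295
```

```bash
python3 -c "
from tgt import *
go(L+[0,0,.081],Ry(-2.2))"
```

```text
rot [ 0.06 -0.01 -0.26] shift [-0.0001  0.0002  0.0001] | pos [ 0.5127 -0.1644  0.123 ] yaw -2.46 up [-1.e-04  1.e-03  1.e+00] t 11.12 F [ 2.2 -1.6 -0. ] M [-0.389 -0.839 -0.039] w 0.0295
```

Emit:
carry_out --increments "0 0 0 0 0 0.0002 0.02; 0 0 0 0 0 0.0004 0.02; 0 0 0 0 0 0.0006 0.02; 0 0 0 0 0 0.0008 0.02; 0 0 0 0 0 0.0008 0.02"

```text
time: 11.75
ee_pos: [0.5128, -0.1643, 0.1227]
eef_rot: [1.0, -0.022, -0.0, 0.0]
ft_force: [-0.0, 1.4, 9.1]
width: 0.0298
```

```bash
python3 -c "
from tgt import *
go(L+[0,0,.081],Ry(-2.2))"
```

```text
rot [ 0.04  0.01 -0.27] shift [-0.0001  0.0003 -0.0003] | pos [ 0.5128 -0.1643  0.1227] yaw -2.47 up [2.e-04 7.e-04 1.e+00] t 11.75 F [-0.   1.4  9.1] M [ 0.131  0.177 -0.018] w 0.0298
```

Emit:
carry_out --increments "0 0 0 0 0 0.0005 0.02; 0 0 0 0 0 0.0006 0.02; 0 0 0 0 0 0.0006 0.02; 0 0 0 0 0 0.0006 0.02; 0 0 0 0 0 0.0006 0.02"

```text
time: 12.38
ee_pos: [0.5128, -0.1643, 0.1227]
eef_rot: [1.0, -0.022, -0.0, 0.0]
ft_force: [-0.7, 0.9, 8.1]
width: 0.0297
```

```bash
python3 - <<'E'
from tgt import *
go(L+[0,0,.081],Ry(-2.2))
m=r.camera_model("wrist");p,d=r.camera("wrist");cv2.imwrite("pics/w7.png",p)
crop(p,200,150,360,270,5,"pics/w7c.png")
P=points(m,d);Z=P[...,2]
roi=np.zeros(d.shape,bool);roi[190:260,250:320]=1
k=roi&(abs(Z-.064)<.003);pts=P[k];print(k.sum(),pts.mean(0).round(4))
if k.sum()>10:
    A=np.c_[pts[:,:2]-pts[:,:2].mean(0),np.ones(len(pts))];print(np.linalg.lstsq(A,pts[:,2],rcond=None)[0].round(4))
    yx=np.argwhere(k);print(yx.min(0),yx.max(0))
E
```

```text
rot [ 0.04  0.02 -0.28] shift [-0.0001  0.0003 -0.0002] | pos [ 0.5128 -0.1643  0.1227] yaw -2.48 up [3.e-04 6.e-04 1.e+00] t 12.38 F [-0.7  0.9  8.1] M [0.091 0.361 0.004] w 0.0297
256 [ 0.5138 -0.1526  0.0638]
[-0.0273 -0.1465  0.0638]
[206 264] [217 301]
```

View pics/w7c.png

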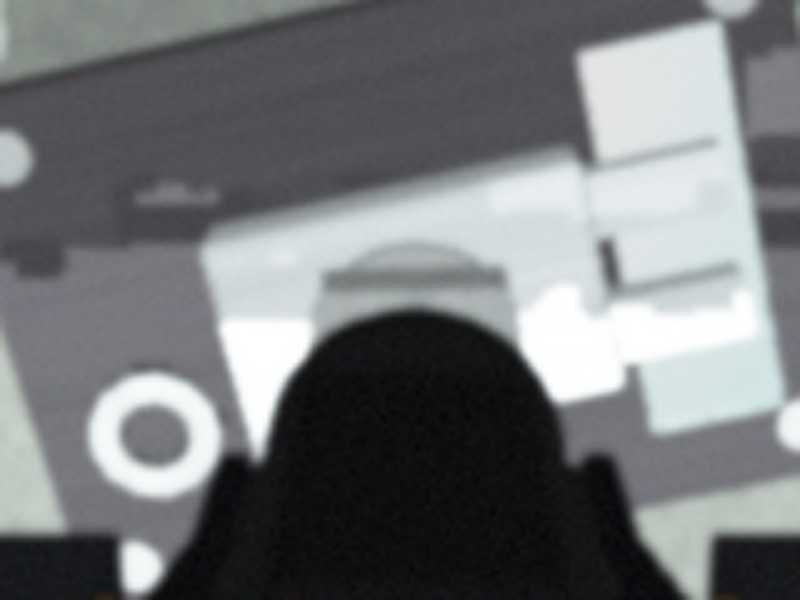

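Emit:
carry_out --increments "0 0 0 0 0 0.0006 0.02; 0 0 0 0 0 0.0007 0.02; 0 0 0 0 0 0.0008 0.02; 0 0 0 0 0 0.0009 0.02; 0 0 0 0 0 0.0009 0.02"

```text
time: 13.05
ee_pos: [0.5129, -0.1643, 0.1226]
eef_rot: [1.0, -0.022, -0.0, 0.0]
ft_force: [-2.5, 1.6, 11.7]
width: 0.0297
```

```bash
python3 - <<'E'
from tgt import *
go(L+[0,0,.081],Ry(-2.2))
m=r.camera_model("wrist");p,d=r.camera("wrist");np.save("pics/w8.npy",d);np.save("pics/w8_m.npy",m,allow_pickle=True)
P=points(m,d);Z=P[...,2]
for v in range(198,224,1): print(v,[f"{z*1000:.0f}" for z in Z[v,260:308:3]], P[v,283,1].round(4))
E
```

```text
rot [ 0.04  0.03 -0.3 ] shift [-0.0002  0.0003 -0.0003] | pos [ 0.5129 -0.1643  0.1226] yaw -2.5 up [5.e-04 7.e-04 1.e+00] t 13.05 F [-2.5  1.6 11.7] M [0.1   0.644 0.002] w 0.0297
198 ['33', '34', '33', '33', '34', '34', '34', '34', '34', '34', '32', '34', '34', '32', '34', '33'] -0.1504
199 ['32', '33', '34', '34', '33', '34', '48', '51', '50', '49', '33', '34', '34', '33', '34', '33'] -0.1471
200 ['34', '33', '34', '34', '34', '50', '51', '52', '51', '50', '50', '34', '33', '35', '34', '34'] -0.1474
201 ['34', '34', '34', '34', '49', '52', '51', '51', '52', '52', '51', '48', '34', '33', '34', '34'] -0.1488
202 ['33', '33', '34', '32', '51', '51', '53', '52', '51', '52', '52', '51', '34', '35', '33', '34'] -0.1492
203 ['34', '32', '34', '50', '52', '51', '51', '51', '51', '49', '51', '51', '51', '51', '34', '33'] -0.1503
204 ['33', '34', '51', '52', '52', '52', '54', '52', '53', '54', '284', '55', '53', '54', '33', '34'] -0.1507
205 ['33', '33', '56', '56', '56', '55', '56', '55', '56', '57', '57', '57', '57', '58', '34', '33'] -0.1508
206 ['34', '35', '59', '58', '58', '58', '59',
[... 1288 characters left out ...]
 '94', '100', '100', '100', '99', '101', '101', '99', '100', '101', '100', '100', '98', '50', '33'] -0.1465
219 ['33', '97', '100', '99', '99', '100', '99', '100', '100', '100', '100', '100', '99', '99', '97', '33'] -0.1475
220 ['34', '100', '99', '99', '100', '101', '100', '100', '284', '100', '100', '99', '100', '99', '98', '33'] -0.1479
221 ['96', '101', '101', '99', '100', '99', '100', '101', '100', '100', '100', '101', '284', '100', '100', '32'] -0.149
222 ['98', '100', '100', '100', '100', '100', '99', '100', '101', '99', '100', '100', '100', '99', '100', '96'] -0.1497
223 ['100', '99', '100', '100', '100', '99', '99', '101', '100', '99', '100', '99', '100', '100', '100', '98'] -0.1501
```

Head's back face is vertical (y ≈ −0.1505 from z 51 to 64 mm) and its top is level at 64 mm on both sides, so the screw is upright under about 13 N. Start turning clockwise.

Emit:
carry_out --increments "0 0 2 -0.0002 0 0.0007 0.02; 0 0 4 -0.0002 0 0.0007 0.02; 0 0 6 -0.0002 0 0.0007 0.02; 0 0 8 -0.0002 0 0.0007 0.02; 0 0 10 -0.0002 0 0.0007 0.02"

```text
time: 13.72
ee_pos: [0.513, -0.1648, 0.1227]
eef_rot: [0.994, -0.11, 0.0, 0.001]
ft_force: [0.2, -1.4, 7.0]
width: 0.0298
```

```bash
python3 -c "
from tgt import *
go(L+[0,0,.081],Ry(-12.5));print(r.read_state()['joint_positions'].round(2))"
```

```text
rot [ 0.07 -0.03 -0.08] shift [-0.0004 -0.0002 -0.0003] | pos [ 0.513  -0.1648  0.1227] yaw -12.58 up [-2.0e-04  1.3e-03  1.0e+00] t 13.72 F [ 0.2 -1.4  7. ] M [-0.43  -0.102  0.106] w 0.0298
[ 0.75  0.28 -0.6   1.79  0.18  1.13 -0.13]
```

Emit:
carry_out --increments "0.05 0 3 -0.0002 -0.0002 0.0009 0.02; 0.05 0 6 -0.0002 -0.0002 0.0009 0.02; 0.05 0 9 -0.0002 -0.0002 0.0009 0.02; 0.05 0 12 -0.0002 -0.0002 0.0009 0.02; 0.05 0 15 -0.0002 -0.0002 0.0009 0.02"

```text
time: 14.35
ee_pos: [0.5132, -0.165, 0.1226]
eef_rot: [0.971, -0.239, 0.001, 0.0]
ft_force: [-0.3, -0.6, 9.4]
width: 0.0298
```

```bash
python3 - <<'E'
from tgt import *
go([.5128,-.1645,.123],Ry(-27.5))
m=r.camera_model("wrist");p,d=r.camera("wrist");crop(p,200,150,360,270,5,"pics/w9c.png")
E
```

```text
rot [ 0.03 -0.08 -0.2 ] shift [-0.0006 -0.0002 -0.0004] | pos [ 0.5132 -0.165   0.1226] yaw -27.7 up [-0.001  0.001  1.   ] t 14.35 F [-0.3 -0.6  9.4] M [-0.256  0.206  0.086] w 0.0298
```

View pics/w9c.png

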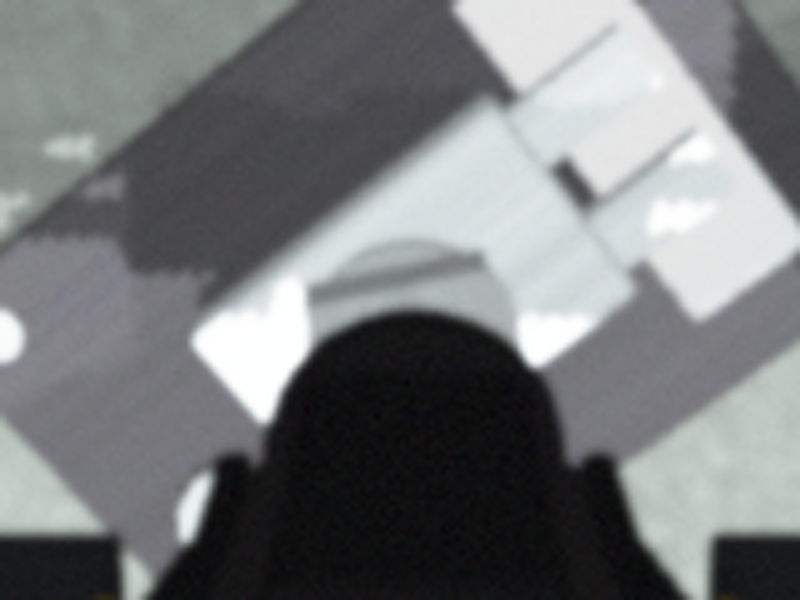

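Head follows, lagging about 10° (edge (308,298)–(485,258)). Still level. Keep turning.

Emit:
carry_out --increments "0.03 -0.08 3 -0.0003 -0.0001 0.001 0.02; 0.03 -0.08 6 -0.0003 -0.0001 0.001 0.02; 0.03 -0.08 9 -0.0003 -0.0001 0.001 0.02; 0.03 -0.08 12 -0.0003 -0.0001 0.001 0.02; 0.03 -0.08 15 -0.0003 -0.0001 0.001 0.02"

```text
time: 15.02
ee_pos: [0.5133, -0.1651, 0.1226]
eef_rot: [0.931, -0.366, 0.0, 0.0]
ft_force: [-0.9, -1.0, 11.1]
width: 0.0296
```

```bash
python3 -c "
from tgt import *
go([.5129,-.1646,.123],Ry(-42.5))"
```

```text
rot [-0.02 -0.05 -0.47] shift [-0.0007 -0.0001 -0.0004] | pos [ 0.5133 -0.1651  0.1226] yaw -42.97 up [-9.e-04  4.e-04  1.e+00] t 15.03 F [-0.9 -1.  11.1] M [-0.239  0.282  0.112] w 0.0296
```

Emit:
carry_out --increments "0 -0.05 3 -0.0003 -0.0001 0.001 0.02; 0 -0.05 6 -0.0003 -0.0001 0.001 0.02; 0 -0.05 9 -0.0003 -0.0001 0.001 0.02; 0 -0.05 12 -0.0003 -0.0001 0.001 0.02; 0 -0.05 15 -0.0003 -0.0001 0.001 0.02"

```text
time: 15.65
ee_pos: [0.5135, -0.1653, 0.1226]
eef_rot: [0.874, -0.485, 0.0, -0.0]
ft_force: [-1.1, -1.3, 11.5]
width: 0.03
```

```bash
python3 - <<'E'
from tgt import *
go([.5129,-.1646,.123],Ry(-58))
m=r.camera_model("wrist");p,d=r.camera("wrist");crop(p,200,150,360,270,5,"pics/w10c.png")
E
```

```text
rot [-0.03 -0.04 -0.09] shift [-0.0009  0.0001 -0.0004] | pos [ 0.5135 -0.1653  0.1226] yaw -58.09 up [-8.e-04  4.e-04  1.e+00] t 15.65 F [-1.1 -1.3 11.5] M [-0.274  0.494  0.097] w 0.03
```

View pics/w10c.png

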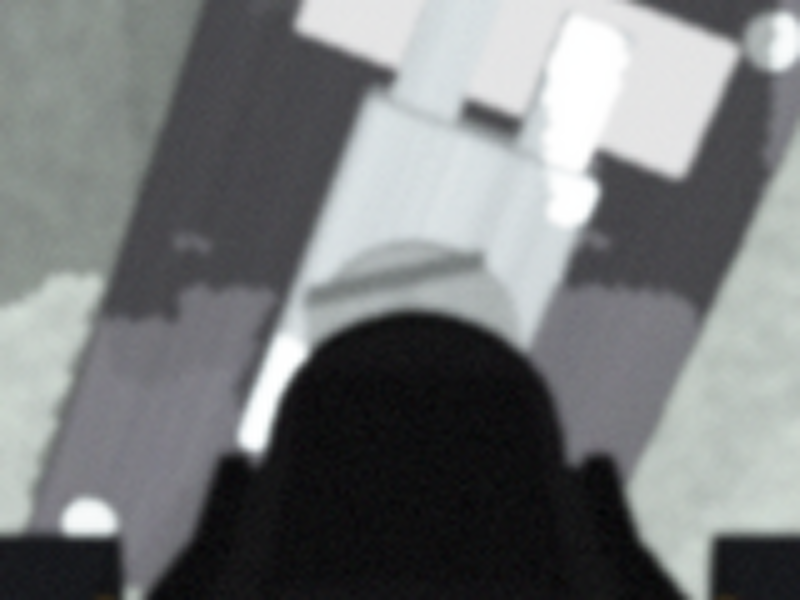

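Emit:
carry_out --increments "0 0 2 -0.0004 0 0.001 0.02; 0 0 4 -0.0008 0 0.001 0.02; 0 0 6 -0.0008 0 0.001 0.02; 0 0 8 -0.0008 0 0.001 0.02; 0 0 9 -0.0008 0 0.001 0.02"

```text
time: 16.32
ee_pos: [0.5133, -0.1653, 0.1226]
eef_rot: [0.832, -0.554, 0.001, 0.0]
ft_force: [-1.0, -1.3, 11.2]
width: 0.0298
```

```bash
python3 -c "
from tgt import *
go([.5129,-.1646,.123],Ry(-67))"
```

```text
rot [-0.05 -0.1  -0.32] shift [-0.0008  0.0002 -0.0004] | pos [ 0.5133 -0.1653  0.1226] yaw -67.32 up [-0.0015  0.0013  1.    ] t 16.32 F [-1.  -1.3 11.2] M [-0.498  0.364  0.104] w 0.0298
```

```bash
cat > chk.py <<'E'
from tgt import *
def chk(tag):
    m=r.camera_model("wrist");p,d=r.camera("wrist");cv2.imwrite(f"pics/{tag}.png",p);crop(p,200,150,360,270,5,f"pics/{tag}c.png")
    P=points(m,d);Z=P[...,2]
    near=np.hypot(P[...,0]-.513,P[...,1]+.1646)<.024
    k=near&(abs(Z-.0643)<.0016)
    k=cv2.erode(k.astype(np.uint8),np.ones((2,2)))>0
    q=P[k];
    A=np.c_[q[:,:2]-[.513,-.1646],np.ones(len(q))]
    co=np.linalg.lstsq(A,q[:,2],rcond=None)[0];cov=np.sqrt(np.diag(np.linalg.inv(A.T@A)))*.0007
    print("top plane slopes",co[:2].round(3),"+-",cov[:2].round(3),"z",co[2].round(4),len(q))
    # side faces below the top: normal directions
    f=near&(Z>.0535)&(Z<.0625);q=P[f]
    A=np.c_[q[:,2]-.058,np.ones(len(q))]
    c2=cv2.fitLine(q[:,:2].astype(np.float32),cv2.DIST_HUBER,0,1e-4,1e-4).ravel()
    yw=np.degrees(np.arctan2(c2[1],c2[0]));nn=np.array([-c2[1],c2[0]])
    s=q[:,:2]@nn;B=np.c_[q[:,:2]@c2[:2]-c2[2:]@c2[:2],q[:,2]-.058,np.ones(len(q))]
    cc=np.linalg.lstsq(B,s,rcond=None)[0]
    print("side face yaw",yw.round(2),"lean along its normal",cc[1].round(3),len(q))
E
python3 -c "
from chk import *
chk('w11')"
```

```text
top plane slopes [0.024 0.027] +- [0.026 0.016] z 0.0637 176
side face yaw -54.78 lean along its normal 0.012 107
```

View pics/w11c.png

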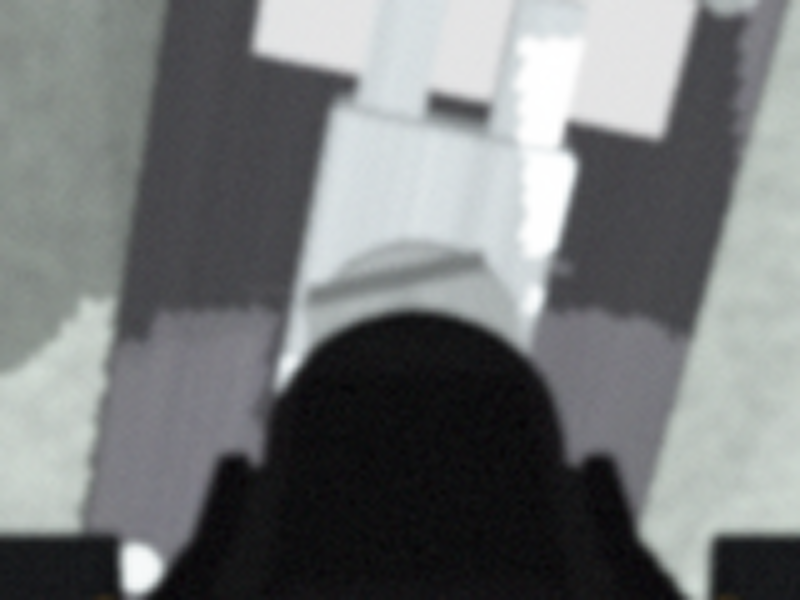

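Head tracks (side face yaw −54.8°, level within noise). Stop expected around tool yaw −76°, so use finer steps.

Emit:
carry_out --increments "0 0 1.4 -0.0006 0 0.001 0.02; 0 0 2.8 -0.0006 0 0.001 0.02; 0 0 4.2 -0.0006 0 0.001 0.02; 0 0 5.6 -0.0006 0 0.001 0.02; 0 0 7 -0.0006 0 0.001 0.02"

```text
time: 17.0
ee_pos: [0.5134, -0.1653, 0.1226]
eef_rot: [0.796, -0.605, 0.001, 0.0]
ft_force: [-1.8, -1.3, 11.7]
width: 0.0297
```

```bash
python3 -c "
from tgt import *
go([.5129,-.1646,.123],Ry(-74))"
```

```text
rot [-0.08 -0.15 -0.43] shift [-0.0008  0.0003 -0.0004] | pos [ 0.5134 -0.1653  0.1226] yaw -74.43 up [-0.002   0.0021  1.    ] t 17.0 F [-1.8 -1.3 11.7] M [-0.362  0.544  0.172] w 0.0297
```

Emit:
carry_out --increments "0 0 0.3 -0.0004 0 0.0009 0.02; 0 0 0.6 -0.0004 0 0.0009 0.02; 0 0 0.9 -0.0004 0 0.0009 0.02; 0 0 1 -0.0004 0 0.0009 0.02; 0 0 1 -0.0004 0 0.0009 0.02"

```text
time: 17.62
ee_pos: [0.5134, -0.1653, 0.1226]
eef_rot: [0.791, -0.612, 0.002, 0.0]
ft_force: [-2.6, -0.3, 11.6]
width: 0.0297
```

```bash
python3 -c "
from chk import *
go([.5129,-.1646,.123],Ry(-74))
chk('w12');go([.5129,-.1646,.123],Ry(-74))"
```

```text
rot [-0.08 -0.18 -1.45] shift [-0.0008  0.0003 -0.0004] | pos [ 0.5134 -0.1653  0.1226] yaw -75.45 up [-0.0022  0.0027  1.    ] t 17.62 F [-2.6 -0.3 11.6] M [-0.199  0.6    0.114] w 0.0297
top plane slopes [0.022 0.009] +- [0.027 0.012] z 0.0639 181
side face yaw -63.09 lean along its normal -0.008 113
rot [-0.08 -0.18 -1.45] shift [-0.0008  0.0003 -0.0004] | pos [ 0.5134 -0.1653  0.1226] yaw -75.45 up [-0.0022  0.0027  1.    ] t 17.68 F [-2.3 -0.4 10.8] M [-0.173  0.62   0.085] w 0.0299
```

Emit:
carry_out --increments "-0.08 -0.18 0.5 -0.0002 0 0.0008 0.02; -0.08 -0.18 1 -0.0002 0 0.0008 0.02; -0.08 -0.18 1.5 -0.0002 0 0.0008 0.02; -0.08 -0.18 1.5 -0.0002 0 0.0008 0.02; -0.08 -0.18 1.5 -0.0002 0 0.0008 0.02"

```text
time: 18.3
ee_pos: [0.5135, -0.1655, 0.1226]
eef_rot: [0.783, -0.622, 0.0, 0.0]
ft_force: [-1.6, -0.2, 10.5]
width: 0.0302
```

```bash
python3 -c "
from chk import *
go([.5129,-.1646,.123],Ry(-74))"
```

```text
rot [-0.01 -0.03 -2.97] shift [-0.001   0.0004 -0.0004] | pos [ 0.5135 -0.1655  0.1226] yaw -76.97 up [-3.e-04  4.e-04  1.e+00] t 18.3 F [-1.6 -0.2 10.5] M [-0.248  0.497  0.07 ] w 0.0302
```

Emit:
carry_out --increments "0 0 0.5 -0.0002 0 0.0009 0.02; 0 0 1 -0.0002 0 0.0009 0.02; 0 0 1.5 -0.0002 0 0.0009 0.02; 0 0 2 -0.0002 0 0.0009 0.02; 0 0 2 -0.0002 0 0.0009 0.02"

```text
time: 18.92
ee_pos: [0.5136, -0.1655, 0.1226]
eef_rot: [0.772, -0.636, 0.0, 0.0]
ft_force: [-1.4, 0.0, 9.3]
width: 0.0298
```

```bash
python3 -c "
from chk import *
go([.5129,-.1646,.123],Ry(-79))
chk('w13');go([.5129,-.1646,.123],Ry(-79))"
```

```text
rot [-0.01 -0.05  0.02] shift [-0.001   0.0005 -0.0004] | pos [ 0.5136 -0.1655  0.1226] yaw -78.98 up [-4.e-04  7.e-04  1.e+00] t 18.93 F [-1.4  0.   9.3] M [-0.076  0.624  0.151] w 0.0298
top plane slopes [0.022 0.018] +- [0.027 0.012] z 0.0638 171
side face yaw -63.94 lean along its normal -0.038 116
rot [-0.01 -0.04  0.02] shift [-0.001   0.0005 -0.0004] | pos [ 0.5135 -0.1655  0.1226] yaw -78.98 up [-3.e-04  7.e-04  1.e+00] t 18.98 F [-1.5 -0.6 11.1] M [-0.052  0.672  0.139] w 0.0297
```

Emit:
carry_out --increments "0 0 0.3 -0.0002 0 0.0008 0.02; 0 0 0.6 -0.0002 0 0.0008 0.02; 0 0 1 -0.0002 0 0.0008 0.02; 0 0 1.2 -0.0002 0 0.0008 0.02; 0 0 1.2 -0.0002 0 0.0008 0.02"

```text
time: 19.6
ee_pos: [0.5135, -0.1656, 0.1226]
eef_rot: [0.765, -0.644, 0.0, 0.0]
ft_force: [-1.5, 0.5, 10.7]
width: 0.0295
```

```bash
python3 -c "
from chk import *
go([.5129,-.1646,.123],Ry(-79))
chk('w14');go([.5129,-.1646,.123],Ry(-79))"
```

```text
rot [-0.   -0.06 -1.19] shift [-0.0011  0.0005 -0.0004] | pos [ 0.5135 -0.1656  0.1226] yaw -80.19 up [-3.0e-04  1.1e-03  1.0e+00] t 19.6 F [-1.5  0.5 10.7] M [-0.008  0.614  0.102] w 0.0295
top plane slopes [0.044 0.02 ] +- [0.026 0.011] z 0.0635 181
side face yaw -64.05 lean along its normal 0.027 109
rot [-0.01 -0.06 -1.18] shift [-0.001   0.0005 -0.0004] | pos [ 0.5136 -0.1655  0.1226] yaw -80.18 up [-3.e-04  1.e-03  1.e+00] t 19.65 F [-1.7 -1.3 11.3] M [-0.036  0.647  0.187] w 0.0295
```

View pics/w14c.png

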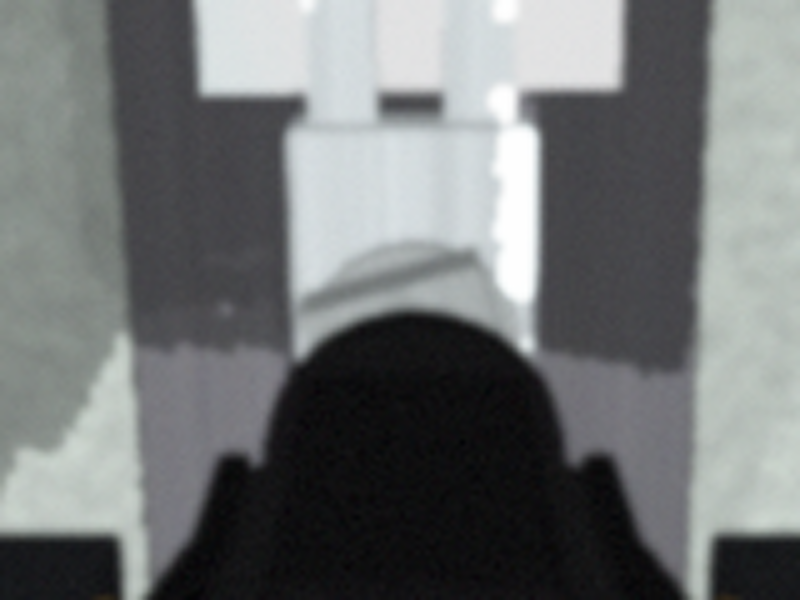

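Tool turned 3.2° further with the head unmoved at −64° (predicted stop −63.8°), and the twist moment rose, so the screw is at its stop. Now ease the push, then turn back to mid-play.

Emit:
carry_out --increments "0 0 -1 -0.0002 0 0.0003 0.02; 0 0 -4 -0.0002 0 0 0.02; 0 0 -8 -0.0002 0 0 0.02; 0 0 -12 -0.0002 0 0 0.02; 0 0 -15 -0.0002 0 0 0.02"

```text
time: 20.27
ee_pos: [0.5134, -0.1651, 0.1227]
eef_rot: [0.843, -0.538, 0.0, 0.0]
ft_force: [0.7, 1.7, 5.6]
width: 0.0297
```

```bash
python3 -c "
from chk import *
go([.5129,-.1646,.123],Ry(-64))
chk('w15');go([.5129,-.1646,.123],Ry(-64))"
```

```text
rot [ 0.02 -0.01 -1.07] shift [-0.0006  0.0003 -0.0003] | pos [ 0.5134 -0.1651  0.1227] yaw -65.07 up [2.e-04 3.e-04 1.e+00] t 20.27 F [0.7 1.7 5.6] M [ 0.219  0.005 -0.082] w 0.0297
top plane slopes [0.013 0.021] +- [0.029 0.015] z 0.0639 185
side face yaw -63.71 lean along its normal -0.04 115
rot [ 0.02 -0.01 -0.94] shift [-0.0007  0.0003 -0.0003] | pos [ 0.5134 -0.1651  0.1227] yaw -64.94 up [2.e-04 4.e-04 1.e+00] t 20.32 F [0.  1.1 5.4] M [ 0.225  0.058 -0.007] w 0.0296
```

View pics/w15c.png

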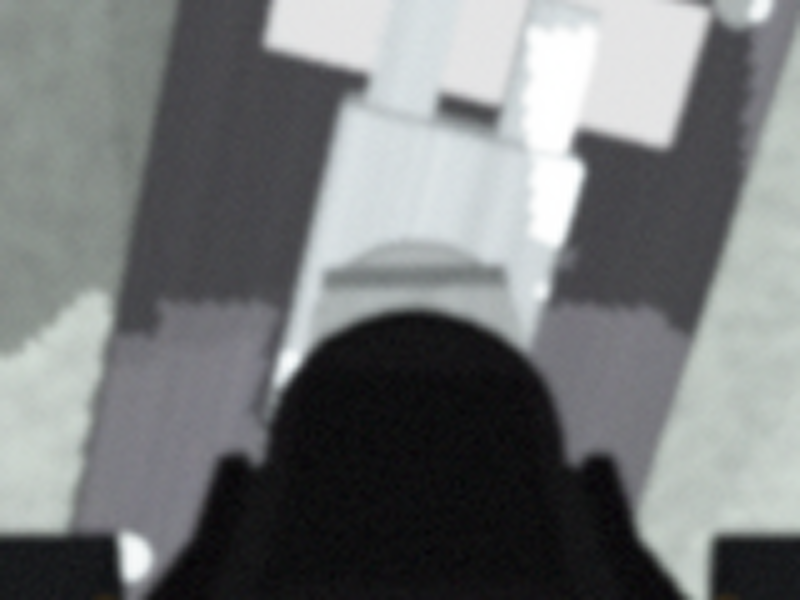

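Emit:
carry_out --increments "0 0 -0.5 -0.0002 0 -0.0005 0.02; 0 0 -0.5 -0.0002 0 -0.001 0.02; 0 0 -0.5 -0.0002 0 -0.0015 0.02; 0 0 -0.5 -0.0002 0 -0.002 0.02; 0 0 -0.5 -0.0002 0 -0.0025 0.02"

```text
time: 20.95
ee_pos: [0.5132, -0.1648, 0.1251]
eef_rot: [0.846, -0.533, -0.0, 0.0]
ft_force: [0.3, -0.6, -2.3]
width: 0.0299
```

```bash
python3 -c "
from chk import *
go([.5129,-.1646,.123],Ry(-64))"
```

```text
rot [ 0.04  0.01 -0.44] shift [-0.0003  0.0001  0.0021] | pos [ 0.5132 -0.1648  0.1251] yaw -64.44 up [7.e-04 2.e-04 1.e+00] t 20.95 F [ 0.3 -0.6 -2.3] M [-0.179 -0.029  0.013] w 0.0299
```

Free, with no side load (just the tool's weight). Lift out straight.

Emit:
carry_out --increments "0 0 0 0 0 -0.002 0.02; 0 0 0 0 0 -0.004 0.02; 0 0 0 0 0 -0.007 0.02; 0 0 0 0 0 -0.012 0.02; 0 0 0 0 0 -0.02 0.02"

```text
time: 21.58
ee_pos: [0.513, -0.1648, 0.1455]
eef_rot: [0.846, -0.533, -0.0, 0.0]
ft_force: [0.2, -0.2, -1.6]
width: 0.0297
```

```bash
python3 -c "
from chk import *
go([.5129,-.1646,.2],Ry(-64))"
```

```text
rot [ 0.05  0.02 -0.44] shift [-0.0002  0.0001 -0.0545] | pos [ 0.513  -0.1648  0.1455] yaw -64.44 up [0.001 0.    1.   ] t 21.57 F [ 0.2 -0.2 -1.6] M [ 0.029 -0.032  0.014] w 0.0297
```

Emit:
carry_out --increments "0 0 0 0 0 -0.03 0.02; 0 0 -5 0 0 -0.055 0.02; 0 0 -15 0 -0.02 -0.055 0.02; 0 0 -25 0 -0.04 -0.055 0.02; 0 0 -35 0 -0.06 -0.055 0.02"

```text
time: 22.2
ee_pos: [0.5679, -0.1386, 0.2011]
eef_rot: [0.968, -0.251, -0.0, 0.0]
ft_force: [-0.1, 0.5, -3.2]
width: 0.0298
```

```bash
python3 - <<'E'
from tgt import *
go([.4884,.2370,.2015],Ry(-2))
m=r.camera_model("wrist");p,d=r.camera("wrist");cv2.imwrite("pics/w16.png",p);np.save("pics/w16.npy",d);np.save("pics/w16_m.npy",m,allow_pickle=True)
E
```

```text
rot [ 2.000e-02  2.000e-02 -2.712e+01] shift [-0.2522 -0.2895 -0.0005] | pos [ 0.5679 -0.1386  0.2011] yaw -29.12 up [4.e-04 2.e-04 1.e+00] t 22.2 F [-0.1  0.5 -3.2] M [-0.021 -0.05  -0.026] w 0.0298
```

View pics/w16.png

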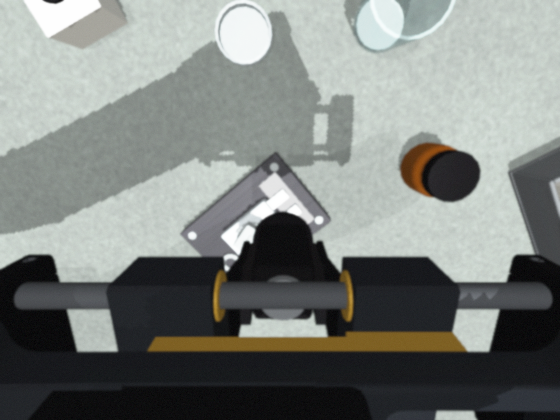

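The driver itself hides the head from here, so I'll step aside for a clear check of the screw before leaving.

Emit:
carry_out --increments "0 0 0 -0.01 0.035 0 0.02; 0 0 0 -0.02 0.07 0 0.02; 0 0 0 -0.035 0.11 0.015 0.02; 0 0 0 -0.035 0.11 0.03 0.02; 0 0 0 -0.035 0.11 0.03 0.02"

```text
time: 22.88
ee_pos: [0.4859, -0.2162, 0.1702]
eef_rot: [0.969, -0.247, -0.001, -0.001]
ft_force: [1.5, 0.8, -1.9]
width: 0.0295
```

```bash
python3 - <<'E'
from tgt import *
m=r.camera_model("wrist");p,d=r.camera("wrist");cv2.imwrite("pics/w17.png",p);crop(p,200,80,360,200,5,"pics/w17c.png")
P=points(m,d);Z=P[...,2]
near=np.hypot(P[...,0]-.513,P[...,1]+.1646)<.026
k=near&(abs(Z-.064)<.004);q=P[k]
for _ in range(5):
    c=q.mean(0);A=np.c_[q[:,:2]-c[:2],np.ones(len(q))];co=np.linalg.lstsq(A,q[:,2],rcond=None)[0]
    q=q[abs(q[:,2]-A@co)<.002]
print("n slopes",co.round(4),len(q),c.round(4))
res=abs(P[...,2]-(P[...,0]-c[0])*co[0]-(P[...,1]-c[1])*co[1]-co[2])
mk=(near&(res<.003)).astype(np.uint8)
cs,h=cv2.findContours(mk,cv2.RETR_CCOMP,cv2.CHAIN_APPROX_NONE)
for x in cs:
    if len(x)>20:
        w=onplane(m,x.reshape(-1,2),co[2]);print(cv2.minAreaRect((w[:,:2]*1000).astype(np.float32)))
go([.4884,.2370,.2015],Ry(-2))
E
```

```text
n slopes [-0.0078  0.0046  0.0641] 966 [ 0.5127 -0.1651  0.0641]
((512.5934448242188, -165.2880096435547), (30.019147872924805, 29.927627563476562), 26.19533348083496)
((512.5949096679688, -165.18771362304688), (12.613811492919922, 12.660057067871094), 25.36480712890625)
rot [ -0.1   -0.   -26.49] shift [-0.2145 -0.3989 -0.0298] | pos [ 0.4867 -0.2159  0.1709] yaw -28.49 up [-5.0e-04 -1.7e-03  1.0e+00] t 22.93 F [-0.   0.2 -2.3] M [ 0.008 -0.043 -0.038] w 0.0294
```

View pics/w17c.png

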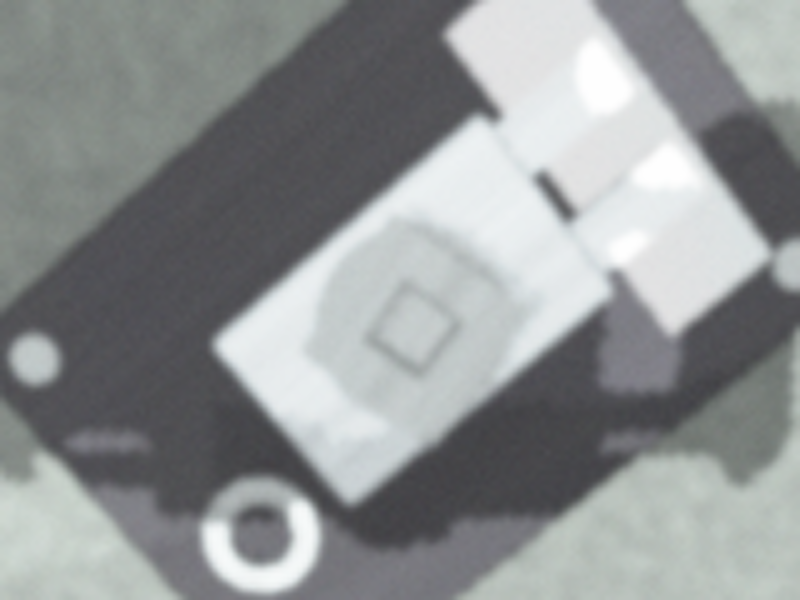

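Screw upright (slopes under 0.01), head centred at (0.5126,−0.1652), yaw −64°, i.e. a turn of about 1.29–1.30, at the stop. Return the driver.

Emit:
carry_out --increments "0 0 -3 -0.01 -0.02 -0.03 0.02; 0 0 -8 -0.04 -0.07 -0.03 0.02; 0 0 -13 -0.068 -0.125 -0.03 0.02; 0 0 -18 -0.095 -0.178 -0.03 0.02; 0 0 -22 -0.122 -0.228 -0.03 0.02"

```text
time: 23.55
ee_pos: [0.4886, 0.0462, 0.2026]
eef_rot: [0.999, -0.054, 0.001, -0.001]
ft_force: [1.3, 0.3, -2.3]
width: 0.0298
```

```bash
python3 -c "
from tgt import *
go([.4884,.2370,.2015],Ry(-2))"
```

```text
rot [-0.12 -0.14 -4.24] shift [-0.0209 -0.1897  0.0014] | pos [0.4886 0.0462 0.2026] yaw -6.24 up [-0.0025 -0.0019  1.    ] t 23.55 F [ 1.3  0.3 -2.3] M [-0.061 -0.133  0.022] w 0.0298
```

Emit:
carry_out --increments "-0.1 -0.1 -2 -0.006 -0.055 0 0.02; -0.1 -0.1 -4.2 -0.012 -0.11 0 0.02; -0.1 -0.1 -4.2 -0.018 -0.16 0 0.02; -0.1 -0.1 -4.2 -0.021 -0.19 0.001 0.02; -0.1 -0.1 -4.2 -0.021 -0.19 0.001 0.02"

```text
time: 24.18
ee_pos: [0.4873, 0.2417, 0.2028]
eef_rot: [1.0, -0.015, 0.0, -0.001]
ft_force: [0.6, -0.6, -2.9]
width: 0.0298
```

```bash
python3 -c "
from tgt import *
go([.4884,.2370,.135],Ry(-2))
p,d=r.camera('scene');crop(p,240,60,360,180,5,'pics/s18.png')
go([.4884,.2370,.135],Ry(-2))
"
```

```text
rot [-0.17 -0.04  0.3 ] shift [0.0012 0.0048 0.0678] | pos [0.4873 0.2417 0.2028] yaw -1.7 up [-8.0e-04 -2.9e-03  1.0e+00] t 24.18 F [ 0.6 -0.6 -2.9] M [-0.088 -0.088 -0.06 ] w 0.0298
rot [-0.09 -0.04  0.16] shift [0.0005 0.0026 0.0676] | pos [0.4879 0.2395 0.2026] yaw -1.84 up [-8.0e-04 -1.6e-03  1.0e+00] t 24.23 F [ 0.6 -0.7 -1. ] M [-0.067 -0.175 -0.018] w 0.03
```

View pics/s18.png

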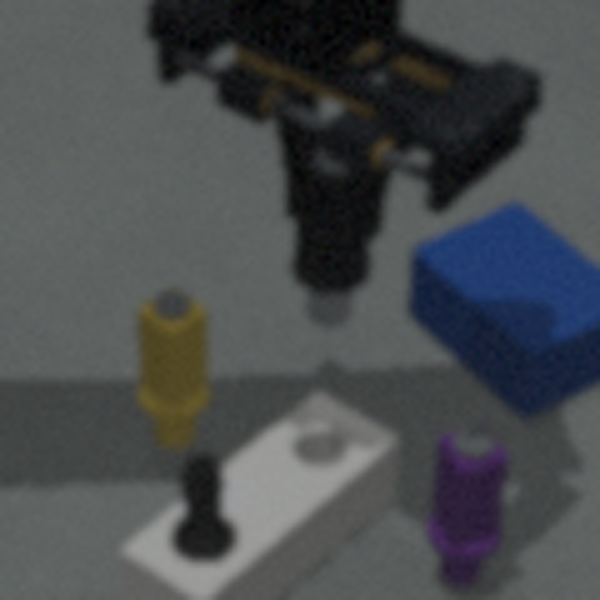

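Emit:
carry_out --increments "-0.09 0 0 0.0005 0.0026 0.02 0.02; -0.09 0 0 0.0005 0.0026 0.045 0.02; -0.09 0 0 0.0005 0.0026 0.065 0.02; -0.09 0 0 0.0005 0.0026 0.0676 0.02; -0.09 0 0 0.0005 0.0026 0.0676 0.02"

```text
time: 24.85
ee_pos: [0.4886, 0.237, 0.1353]
eef_rot: [1.0, -0.016, 0.0, -0.0]
ft_force: [0.1, -0.6, -2.1]
width: 0.0298
```

```bash
python3 -c "
from tgt import *
go([.4884,.2370,.085],Ry(-2))"
```

```text
rot [-0.01 -0.05  0.14] shift [-0.0002 -0.      0.0503] | pos [0.4886 0.237  0.1353] yaw -1.86 up [-9.e-04 -2.e-04  1.e+00] t 24.85 F [ 0.1 -0.6 -2.1] M [ 0.03  -0.103 -0.033] w 0.0298
```

Emit:
carry_out --increments "0 0 0 -0.0002 0 0.01 0.02; 0 0 0 -0.0002 0 0.022 0.02; 0 0 0 -0.0002 0 0.034 0.02; 0 0 0 -0.0002 0 0.046 0.02; 0 0 0 -0.0002 0 0.05 0.02"

```text
time: 25.48
ee_pos: [0.4879, 0.2368, 0.0841]
eef_rot: [1.0, -0.016, -0.0, 0.0]
ft_force: [0.2, 0.0, -2.5]
width: 0.0294
```

```bash
python3 -c "
from tgt import *
go([.4884,.2370,.0784],Ry(-2))"
```

```text
rot [0.01 0.03 0.15] shift [ 0.0005 -0.0002  0.0057] | pos [0.4879 0.2368 0.0841] yaw -1.85 up [5.e-04 2.e-04 1.e+00] t 25.48 F [ 0.2  0.  -2.5] M [ 0.031 -0.068 -0.029] w 0.0294
```

Emit:
carry_out --increments "0 0 0 0.0004 0 0.0015 0.02; 0 0 0 0.0004 0 0.003 0.02; 0 0 0 0.0004 0 0.0043 0.02; 0 0 0 0.0004 0 0.0053 0.02; 0 0 0 0.0004 0 0.0058 0.02"

```text
time: 26.1
ee_pos: [0.4884, 0.2368, 0.0784]
eef_rot: [1.0, -0.016, -0.0, 0.0]
ft_force: [-2.1, 0.2, 3.3]
width: 0.03
```

```bash
python3 -c "
from tgt import *
go([.4884,.2370,.0784],Ry(-2))"
```

```text
rot [0.01 0.02 0.14] shift [-0.     -0.0002  0.    ] | pos [0.4884 0.2368 0.0784] yaw -1.86 up [3.e-04 1.e-04 1.e+00] t 26.1 F [-2.1  0.2  3.3] M [-0.236  0.318  0.034] w 0.03
```

Flange is resting on the stand (weight off, 5 N contact). Release.

Emit:
carry_out --increments "0 0 0 0 0 0 0.034; 0 0 0 0 0 0 0.04; 0 0 0 0 0 0 0.05; 0 0 0 0 0 0 0.06; 0 0 0 0 0 0 0.06"

```text
time: 26.72
ee_pos: [0.4884, 0.2368, 0.0784]
eef_rot: [1.0, -0.016, -0.0, 0.0]
ft_force: [0.1, -0.7, -0.4]
width: 0.058
```

Emit:
carry_out --increments "0 0 0 0 0 -0.01 0.06; 0 0 0 0 0 -0.03 0.06; 0 0 0 0 0 -0.06 0.06; 0 0 0 0 0 -0.11 0.06; 0 0 0 0 0 -0.16 0.06"

```text
time: 27.35
ee_pos: [0.4882, 0.237, 0.2415]
eef_rot: [1.0, -0.016, 0.0, -0.0]
ft_force: [1.0, 0.2, -0.6]
width: 0.06
```

Emit:
carry_out --increments "0 0 0 0 0.0 0 0.06; 0 0 0 0 0.01 -0.01 0.06; 0 0 0 0 0.01 -0.01 0.06; 0 0 0 0 0.01 -0.01 0.06; 0 0 0 0 0.01 -0.01 0.06"

```text
time: 27.98
ee_pos: [0.4876, 0.227, 0.2509]
eef_rot: [1.0, -0.016, -0.0, -0.0]
ft_force: [0.6, -0.2, 0.2]
width: 0.0597
```

```bash
python3 - <<'E'
from tgt import *
go([.4884,.2370,.25],Ry(-2))
m=r.camera_model("wrist");p,d=r.camera("wrist");cv2.imwrite("pics/w20.png",p)
P=points(m,d)
near=np.hypot(P[...,0]-.4884,P[...,1]-.2368)<.03
k=near&(P[...,2]>.113)
print("top z: cap",np.median(P[near&(P[...,2]>.1195)],0).round(4),"handle pct",np.percentile(P[k][:,2],[10,50,90]).round(4))
cs,_=cv2.findContours(cv2.morphologyEx(k.astype(np.uint8),cv2.MORPH_CLOSE,np.ones((3,3))),0,cv2.CHAIN_APPROX_NONE);c=max(cs,key=cv2.contourArea).reshape(-1,2)
print(cv2.minAreaRect((onplane(m,c,.118)[:,:2]*1000).astype(np.float32)))
f=near&(P[...,2]>.052)&(P[...,2]<.06);print("flange z",np.percentile(P[f][:,2],[10,50,90]).round(4),f.sum())
p2,_=r.camera("scene");a=cv2.resize(p2[60:180,240:360],(400,400),interpolation=cv2.INTER_CUBIC)
b=cv2.resize(p2[215:295,170:265],(400,400),interpolation=cv2.INTER_CUBIC);cv2.imwrite("pics/s20.png",np.hstack([a,b]))
cv2.imwrite("pics/s20full.png",p2)
E
```

```text
rot [-0.01  0.02  0.19] shift [ 0.0005 -0.01    0.0009] | pos [0.4876 0.227  0.2509] yaw -1.81 up [ 3.e-04 -1.e-04  1.e+00] t 27.98 F [ 0.6 -0.2  0.2] M [ 0.004 -0.136 -0.041] w 0.0597
top z: cap [0.4891 0.2526 0.3595] handle pct [0.3368 0.3592 0.3684]
((476.90789794921875, -11.802162170410156), (132.82196044921875, 346.96331787109375), 88.3119125366211)
flange z [0.0543 0.0555 0.0567] 186
```

View pics/s20.png

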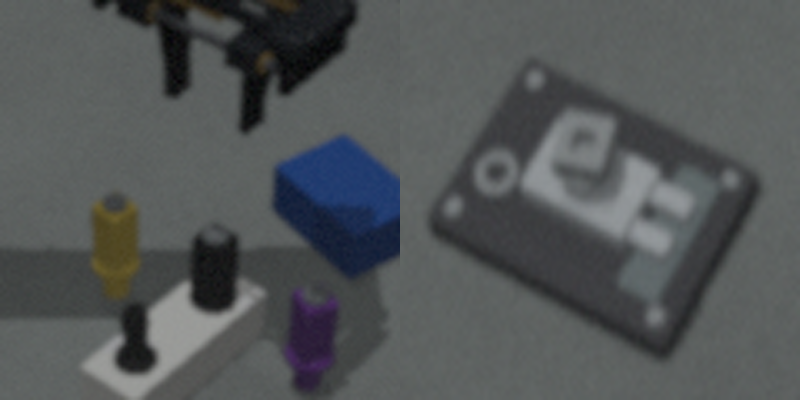

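View pics/w20.png

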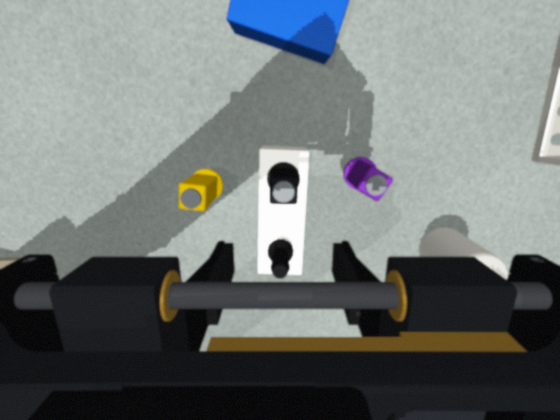

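The driver is home: its flange top reads 55.5 mm against 56 mm expected, and it stands upright at (284,185). Screw is upright, with look-alikes, punch and washer unmoved and the gripper clear. Handing in.

```bash
python3 -c "
from bench import r
print(r.close_job()); print(r.read_state()['time'])"
```

```text
the job is handed in; nothing more can be done
None
the job is handed in; nothing more can be done
```

The screw is turned up against its stop and upright, and the driver is back fully down in its own well. I handed the job in at about 28 s.

- **Righting:** I entered the socket along the screw's lean (about 0.15 rad), brought the driver vertical about the lean point, then pressed flat with about 13 N. The head's back face was vertical and its top level before the first turn.
- **Turning:** I turned clockwise with about 9–13 N of push until the head stayed at yaw −64° while the tool turned about 3° further. That is roughly 1.29–1.30 rad against the 1.3 stop. I then eased the push, turned back to mid-play and lifted straight out with no side load.
- **Screw check after lifting:** the head was level to under 0.01 rad and centred over the hole.
- **Driver check:** its flange top read 55.5 mm against 56 mm expected.
- **Surroundings:** the punch, look-alikes and washer looked unmoved in the last views, and the gripper was clear.

Some readings did not settle cleanly:

- **Side-face lean:** readings while turning scattered by up to ±0.04 rad, from few depth points. The clear view afterwards settled it.
- **Head lag:** the head lagged the tool by 12–16°, more than the 8.6° of play. I put the extra down to twist in the grip.
- **Tool drift:** the tool drifted by about 1 mm sideways during the turn.
- **Final handle-top check:** it picked up the gripper instead of the handle, so I relied on the flange height and the pictures.

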